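Turn a pump cover over in a clamshell turnover fixture

ROBOT

A 6-joint arm with a two-finger parallel gripper is mounted at the origin on a cart in front of the work surface, level with it; the furniture and walls round the work are solid. World frame = base frame: x ahead of the robot, y to its left, z up, the work surface at z = 0. Lengths are in m, angles in rad, forces in N, time in s.
With the tool pointing down it reaches from about 0.25 to 0.725 m from the base axis. Payload 9.7 kg.
Tool frame: the origin (TCP) lies midway between the tips of the shut fingers; the grasp point (between the pads) lies 19 mm behind it; z points along the fingers, y is the direction in which the jaws open and shut (so a half turn about z gives the same grasp; the last joint's range is limited). The gripper opens to 85 mm and grips with 20 to 120 N. Pads are 22 mm wide; open, the fingers measure 114 mm over their backs; the gripper's body (76 mm by 85 mm) begins 54 mm behind the grasp point. The pads swing forward as they close: fully open they stand 13 mm farther back than shut.
Start: joints at [1.285, 0.087, 0.176, 1.66, 0, 1.571], TCP at [0.155, 0.528, 0.231] pointing down, gripper open.
Joint ranges: [-3.13, 3.13], [-0.85, 1.81], [-1.15, 1.24], [-2.2, 2.28], [-1.44, 1.52], [-3.14, 3.14]. Speed limits (rad/s): [2.22, 2.22, 2.57, 3.14, 3.14, 3.14].

INTERFACE

Orientations are given as a unit quaternion [w, x, y, z].
In Python, from station import arm gives the robot as it stands. The module is installed in compiled form; this text tells all that it offers.
- The arm moves only by the tool carry_out, never from a script. Its argument "plan" is a list that holds one entry, the list of rows, each a list of 7 numbers: the finger opening in m, from 0 to 0.0854, then the shift along the tool's x, y, z in m, then the turn, a rotation vector about the tool's x, y, z in degrees. In form: [[[gripper, x, y, z, wx, wy, wz], ...]]. A call has 1 to 10 rows; each row is the pose to reach, as a shift and turn from the pose measured when the call began, along the tool's axes at that moment; what a row does not reach only later rows make up. A row lasts 1/8 s, in which the tool goes at most 62.5 mm and 10.7 degrees, less where a joint would pass 70% of its speed; a pose out of reach is approached as far as the arm can. A call with a gripper value outside its range is refused whole. The fingers move at their own pace and stop on an object; the grip force is fixed at half the most. Time passes only in rows, so rows that repeat a pose let the fingers close. It gives the time, the measured TCP pose, the force and the opening at its end, in the units of the state.
- arm.observe(): the state, without advancing time (a new reading comes with each control period).
- arm.camera(name): name is "scene" or "top" or "wrist"; returns a dict with "img" (420x560x3 uint8, blue, green, red), "mtx" (3x3 intrinsics, pixels), "k1" (the pictures are not rectified: a ray, as slopes to the right and down, at radius r is drawn at 1 + k1 r^2 times it, then the intrinsics apply), "T" (4x4, takes a point from camera to world coordinates). Camera axes: x right, y down, z forward; pixel columns grow to the right and rows downward; lengths in m; the calibration is good to about 2 mm. A picture is of the moment at which its call begins. There is no depth.
- arm.hand_in(): hands the job in, once; it reports no verdict.
The state is a dict: "time_s": time; "qpos": joint angles; "joint_vel": joint speeds; "joint_efforts": joint torques, N m; "tool_pos": TCP position; "tool_rot": TCP orientation; "force": force on the tool from outside, world axes, zero at the start; "ft_torque": the same for the moment, N m; "gripper_width": finger opening in m.
Only numpy, scipy, OpenCV 4.12 (cv2) and the standard library are available. Lean on these libraries where they do the work, as an engineer would, in place of code of your own. Each camera call takes 0.05 s, during which the arm holds its last target.

TASK

The blue pump cover on the grey feed tray has to be turned over so that its bare metal face can be deburred through the window of the clamshell. Flip the red stop flag down flat across the end of the yellow leaf, push the cover along the tray into the leaf until it rests against the flag, then swing the leaf, which has a black barrel knob, right over until it is fully closed on the fixed nest, gently and without letting it fall shut, so that the cover ends bare face up in the nest. Let go, and leave the other things on the bench standing where they are.

Things in the scene. Friction and masses are not known exactly. Their poses are not given: they have to be found in the camera images.
- fixture: Turnover fixture, fixed to the bench. Origin: on the bench top under the middle of the hinge. x points away from the robot (within 0.2 rad), y to the left along the hinge, z up; all 'fixture' coordinates below are in this frame, in mm. Hinge line: x 0, height 32.5, along y. The yellow leaf lies on the -x side when open, the fixed nest on the +x side, the grey feed tray on the -y side of the leaf.
- feed_end (a point): Middle of the feed tray's open outer end (fixture x -42, y -271, height 21). The tray is flat, 21 mm high (leaf floor 1 mm lower), from y -271 to -57; side walls 10 mm high with inner faces at x -86 and +2 close in like a funnel to 54 mm over y -105 to -57.
- cover: Pump cover, a block 52 x 104 x 22 mm (x, y, z), about 0.32 kg: painted blue above, bare aluminium with a black seal ring and holes below. Origin: centre of the bare face (underside at the start); z points from bare face to blue face, y along its length. It starts blue side up on the feed tray, its length roughly along the tray.
- channel_seat (a point): Point on the yellow leaf's floor (fixture x -42, y +5, height 20; does not swing) where the cover's centre must be pushed. The leaf spans x -77 to -8, y -53 to +55. Its channel along y is open at both ends, has a window in the floor, and is 57 mm wide: outer wall inner face at x -71 (9 mm high), hinge-side wall inner face at x -14 (20 mm high).
- nest_floor (a point): Centre of the fixed nest's floor (fixture x 42, y +5, height 20), where the cover ends upside down. Floor x 8 to 68.5, y -53 to +63, between end walls 10 mm high and a far wall 13 mm high that slopes outward as a lead-in.
- stop_flag (a joint): Angle of the red stop flag (rad): 0 down, flat across the +y end of the leaf's channel; 1.57 upright; starts raised. Arm 74 mm long, 18 high, 8 thick; pivot line along y at fixture x -96, height 31, arm's mid-thickness at y +61; it points to +x when down (top at height 40, face that stops the cover at y +57). Light friction keeps it where it is left; about 1 N at the tip moves it.
- flag_tip (a point): Middle of the free end of the red stop flag, 76 mm from its pivot.
- leaf (a joint): Angle of the yellow leaf (rad): 0 open, flat on the robot's side (start); 3.14 closed over the nest. It turns with little friction and falls to either side from upright. The cover tips from the leaf into the nest by itself somewhat past upright. Closed, there are 3 mm of play above the cover.
- leaf_knob (a point): Centre of the black barrel knob (cylinder 26 mm in diameter, 30 mm long, axis along y) on a thin stem at the middle of the leaf's outer edge, 105 mm from the hinge line, at fixture y 0; at height 32.5 when open and again when closed. It can be held from above, fingers on its flat y ends, while the leaf swings; this takes about 4 N at the knob.
- screw_tin: Open tin of screws, 73 mm across, 75 mm high, standing behind the fixture; origin at the centre of its base. To be left alone.
- oil_can: Red oil can, 68 x 154 x 190 mm, standing at the back; origin at the centre of its base. To be left alone.
- tape_measure: Yellow tape measure, 38 x 79 x 62 mm, standing on the bench to the right beyond the open end of the feed tray; origin at the centre of its underside. To be left alone.
- tape_roll: Black roll of tape, 68 mm across and 19 mm high, lying at the back right; origin at the centre of its underside. To be left alone.
Things that resemble listed ones, but are neither listed nor needed, are in the scene too. There is more than one size of the cover; the job needs the larger.

How it is judged:
On the way, in this order (a step that is already met when the one before it is completed fails the run):
1. the stop flag is down across the end of the open leaf, while the cover is still short of it (value of joint stop_flag below 0.12 rad and value of joint leaf below 0.15 rad and y of cover in the frame of fixture below -0.03 m), for 0.2 s.
2. the cover lies blue side up in the open leaf's channel, against the lowered flag (within 4 mm) (value of joint stop_flag below 0.12 rad and value of joint leaf below 0.15 rad and angle between cover's own z axis and vertical below 0.15 rad and y of cover in the frame of fixture between 0.001 and 0.009 m and x of cover in the frame of fixture between -0.05 and -0.034 m), for 0.2 s.
3. the leaf stands up with the cover still carried in it (value of joint leaf between 0.7 and 1.5 rad and z of cover in the frame of fixture above 0.035 m and angle between cover's own z axis and vertical above 0.5 rad), for 0.05 s.
At the end, for the whole second after the job is handed in: The leaf is fully closed over the nest (within 0.1 rad) and the cover lies at rest, bare face up, flat (within 0.1 rad) on the nest's floor between its walls; where the stop flag is by then does not matter (value of joint leaf above 3.04 rad and angle between cover's own z axis and vertical above 3.04 rad and x of cover in the frame of fixture between 0.03 and 0.054 m and y of cover in the frame of fixture between -0.004 and 0.014 m and z of cover in the frame of fixture between 0.038 and 0.047 m and linear speed of cover below 0.02 m/s); the robot touches nothing.
It fails at once if the leaf slams (turns faster than 3.5 rad/s) (velocity of joint leaf above 3.5 rad/s or velocity of joint leaf below -3.5 rad/s).
It fails at once if the screw tin, oil can, tape measure or tape roll is moved by more than 3 cm (distance of any of screw_tin, oil_can, tape_measure, tape_roll from where it was at the start of the episode above 0.03 m).
It also fails if it takes over 72 s, if anything falls off the work surface, if the arm or the gripper's body presses on something with over 40 N, if the wrist force passes 120 N, or if a joint passes its speed limit or range.

## Working session

There is one attempt and no reset: what is moved stays moved. The work goes in short steps, Python scripts to look and compute and a tool call to move; the robot and the scene stay as the last step left them, time stands still between calls to the robot, and variables do not carry over. Pictures are saved under pics/ and viewed, and the job is handed in when it is done.

Besides the shell and the picture viewer there is one more tool, called by a JSON object that holds its "method" and its "body". carry_out: Moves the arm, as the interface text tells. Its arguments: {"type":"object","properties":{"plan":{"type":"array","items":{"type":"array","items":{"type":"array","items":{"type":"number"}}}}},"required":["plan"]}

```bash
mkdir -p pics; cat > h.py <<'E'
import numpy as np, cv2
from station import arm
def snap(n,f):
    c=arm.camera(n); cv2.imwrite('pics/'+f,c['img']); 
    import pickle; pickle.dump(c,open('pics/'+f+'.pkl','wb')); return c
E
python3 - <<'E'
from h import *
s=arm.observe(); print(s)
for n in ['scene','top','wrist']:
    c=snap(n,n+'0.png'); print(n,c['mtx'],c['k1'],c['T'].round(4))
E
```

```text
{'time_s': 0.0, 'qpos': array([ 1.28502805e+00,  8.74751979e-02,  1.75129044e-01,  1.65978284e+00,
       -1.06773357e-05,  1.57079182e+00]), 'joint_vel': array([-0.00101699, -0.00091849,  0.00104875, -0.00040867,  0.00167055,
       -0.00067552]), 'joint_efforts': array([ 7.97287612e-04, -5.20380557e+01,  4.64818418e+01,  1.59802608e-02,
       -3.08315839e-05, -1.93292107e-05]), 'tool_pos': array([0.15498222, 0.52748049, 0.23057213]), 'tool_rot': array([-8.96023072e-05,  1.42396182e-01,  9.89809519e-01, -6.60304735e-04]), 'force': array([ 1.20936543, -0.63591095,  0.25666168]), 'ft_torque': array([-0.0025859 , -0.02696186, -0.04721912]), 'gripper_width': 0.08524240426056483}
scene [[396.00265542   0.         285.9484013 ]
 [  0.         396.00265542 213.22254068]
 [  0.           0.           1.        ]] -0.06174660109672343 [[-0.8606 -0.3928  0.324   0.3537]
 [-0.5091  0.6477 -0.5669  0.2396]
 [ 0.0128 -0.6528 -0.7574  0.7175]
 [ 0.      0.      0.      1.    ]]
top [[438.8874037    0.         273.19810714]
 [  0.         438.8874037  215.90694528]
 [  0.           0.           1.        ]] -0.027864027326961107 [[ 0.0086 -0.9774  0.2112  0.4139]
 [-1.     -0.0075  0.0058 -0.255 ]
 [-0.0041 -0.2113 -0.9774  1.1597]
 [ 0.      0.      0.      1.    ]]
wrist [[314.69432093   0.         281.30820373]
 [  0.         314.69432093 209.3382713 ]
 [  0.           0.           1.        ]] -0.043211740840010344 [[ 2.820e-01  9.150e-01  2.885e-01  8.310e-02]
 [ 9.594e-01 -2.689e-01 -8.500e-02  5.479e-01]
 [-2.000e-04  3.007e-01 -9.537e-01  3.738e-01]
 [ 0.000e+00  0.000e+00  0.000e+00  1.000e+00]]
```

View pics/scene0.png

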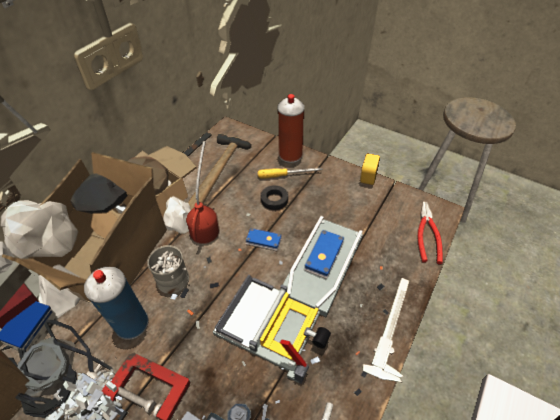

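View pics/top0.png

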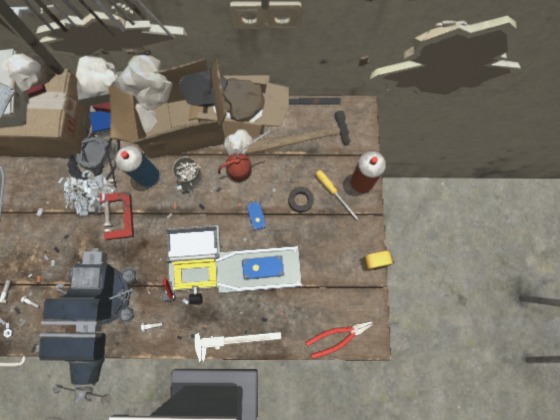

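View pics/wrist0.png

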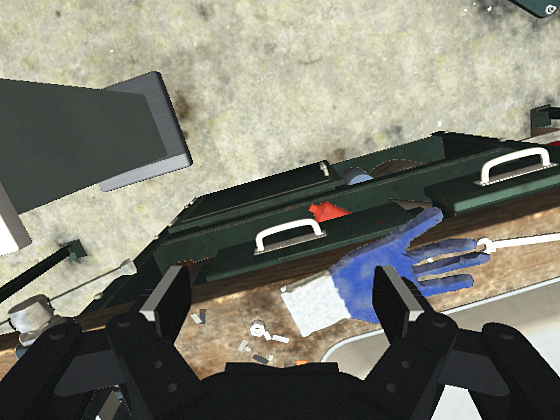

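```bash
python3 - <<'E'
import cv2
a=cv2.imread('pics/top0.png')[205:320,145:315]; cv2.imwrite('pics/topc.png',cv2.resize(a,None,fx=4.7,fy=4.7,interpolation=cv2.INTER_CUBIC))
a=cv2.imread('pics/scene0.png')[210:390,205:375]; cv2.imwrite('pics/scenec.png',cv2.resize(a,None,fx=3.3,fy=3.3,interpolation=cv2.INTER_CUBIC))
E
```

```text
(no output)
```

View pics/topc.png

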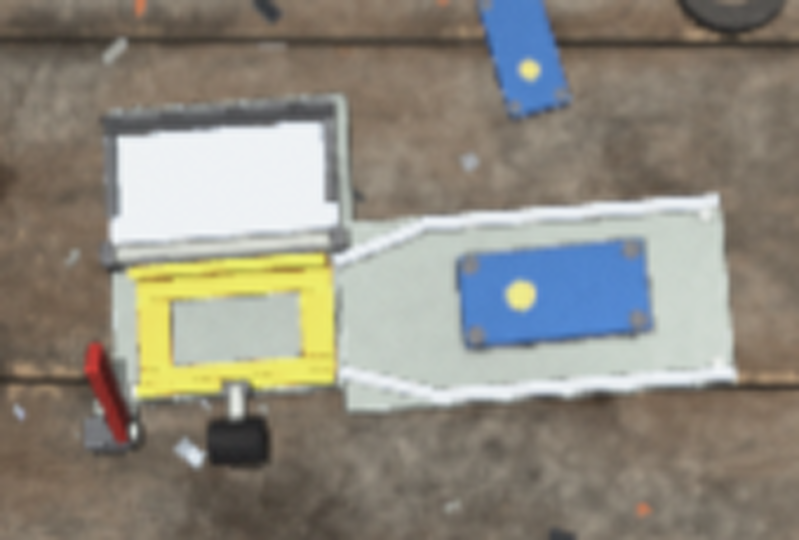

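View pics/scenec.png

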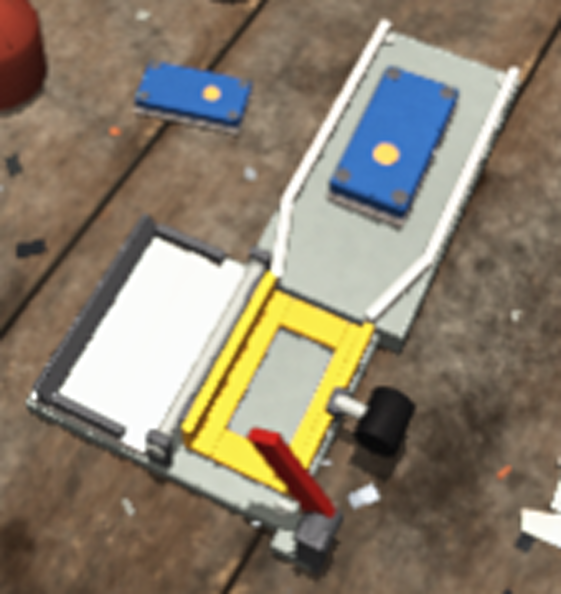

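```bash
cat >> h.py <<'E'
from scipy.optimize import least_squares
def proj(c,P):
    P=np.atleast_2d(P); Q=(P-c['T'][:3,3])@c['T'][:3,:3]; s=Q[:,:2]/Q[:,2:]
    s=s*(1+c['k1']*(s**2).sum(1,keepdims=True)); return s*c['mtx'][0,0]+c['mtx'][:2,2]
def f2w(p,P):
    P=np.atleast_2d(P)/1000.; c,s=np.cos(p[2]),np.sin(p[2])
    return np.c_[p[0]+c*P[:,0]-s*P[:,1],p[1]+s*P[:,0]+c*P[:,1],P[:,2]]
def unproj(c,uv,z):
    s=(np.array(uv,float)-c['mtx'][:2,2])/c['mtx'][0,0]; r=s.copy()
    for _ in range(8): r=s/(1+c['k1']*(r**2).sum())
    d=c['T'][:3,:3]@np.r_[r,1]; o=c['T'][:3,3]; return o+d*(z-o[2])/d[2]
E
cat > fit.py <<'E'
from h import *; import pickle
ct=pickle.load(open('pics/top0.png.pkl','rb')); cs=pickle.load(open('pics/scene0.png.pkl','rb'))
T=lambda u,v:(u/4.7+145-.4,v/4.7+205-.4); S=lambda u,v:(u/3.3+205-.35,v/3.3+210-.35)
F=[(ct,T(717,207),(2,-271,31)),(ct,T(733,368),(-86,-271,31)),(ct,T(238,440),(-105,0,32.5)),(ct,T(325,122),(68.5,-53,20)),(ct,T(117,137),(68.5,63,20)),
(ct,T(140,397),(-77,55,29)),(ct,T(337,383),(-77,-53,29)),
(cs,S(393,30),(2,-271,31)),(cs,S(510,72),(-86,-271,31)),(cs,S(384,420),(-105,0,32.5)),(cs,S(155,238),(68.5,-53,20)),(cs,S(372,325),(-77,-53,29)),(cs,S(290,490),(-77,55,29))]
def res(p): return np.array([proj(c,f2w(p,P))[0]-uv for c,uv,P in F]).ravel()
r=least_squares(res,[.4,-.05,0],loss='soft_l1'); print(r.x); print(res(r.x).reshape(-1,2).round(1))
cc=[(26,52,43),(26,-52,43),(-26,-52,43),(-26,52,43)]
G=[(ct,T(*q),P) for q,P in zip([(460,257),(647,240),(653,328),(468,348)],cc)]+[(cs,S(*q),P) for q,P in zip([(331,190),(390,68),(457,90),(405,213)],cc)]
def res2(p): return np.array([proj(c,f2w(p,P))[0]-uv for c,uv,P in G]).ravel()
q=least_squares(res2,[.4,-.2,0],loss='soft_l1'); print(q.x,res2(q.x).reshape(-1,2).round(1))
p=r.x;c,s=np.cos(p[2]),np.sin(p[2]); d=q.x[:2]-p[:2]; print('cover in fixture',c*d[0]+s*d[1],-s*d[0]+c*d[1],q.x[2]-p[2])
E
python3 fit.py
```

```text
[ 0.54691155 -0.04239926  0.08078053]
[[ 0.5  0.3]
 [-0.   0.2]
 [-0.8  0.2]
 [-0.7 -0. ]
 [-0.3 -0.1]
 [-1.6 -0.2]
 [-1.3 -0.2]
 [-0.4 -3.2]
 [ 0.7 -2.4]
 [-0.3  0.2]
 [-0.2 -0.7]
 [ 0.4 -0.2]
 [ 1.1 -0.2]]
[ 0.52106197 -0.22081377  0.10815891] [[-1.8  0. ]
 [-1.1 -0.4]
 [-0.2  1.2]
 [-1.8  1.1]
 [-1.  -2.8]
 [-0.5 -2.2]
 [ 1.8 -0.9]
 [ 0.6 -0.6]]
cover in fixture -0.040162034496910755 -0.17574682604272196 0.02737838481631609
```

```bash
cat >> fit.py <<'E'
for a in np.arange(0.6,1.8,.15):
    P=f2w(p,(-96+76*np.cos(a),61,31+76*np.sin(a)))
    print(round(a,2),(proj(ct,P)[0]-T(95,350)).round(1),(proj(cs,P)[0]-S(265,437)).round(1))
def draw(cam,f,crop,k,out):
    im=cv2.imread(f); x0,y0,x1,y1=crop; im=cv2.resize(im[y0:y1,x0:x1],None,fx=k,fy=k,interpolation=cv2.INTER_CUBIC)
    def line(pts,col):
        u=(proj(cam,np.array(pts))+.5-[x0,y0])*k; cv2.polylines(im,[np.int32(u)],True,col,1)
    line(f2w(p,[(2,-105,31),(2,-271,31),(-86,-271,31),(-86,-105,31)]),(0,255,0))
    line(f2w(p,[(8,-53,20),(68.5,-53,20),(68.5,63,20),(8,63,20)]),(0,0,255))
    line(f2w(p,[(-77,-53,29),(-77,55,29)]),(255,0,255)); line(f2w(p,[(-92,-15,32.5),(-118,-15,32.5),(-118,15,32.5),(-92,15,32.5)]),(255,255,0))
    line(f2w(q.x,cc),(0,255,255)); cv2.imwrite(out,im)
draw(ct,'pics/top0.png',(145,205,315,320),4.7,'pics/ov_t.png'); draw(cs,'pics/scene0.png',(205,210,375,390),3.3,'pics/ov_s.png')
E
python3 fit.py|tail -9
```

```text
0.6 [ 1.  -8.7] [-15.5  -2.1]
0.75 [ 0.2 -6.2] [-11.8  -2.4]
0.9 [-0.5 -3. ] [-7.3 -2.2]
1.05 [-1.1  0.7] [-2.1 -1.3]
1.2 [-1.5  4.9] [3.6 0.2]
1.35 [-1.7  9.4] [9.8 2.3]
1.5 [-1.8 14.2] [16.2  4.9]
1.65 [-1.7 19. ] [22.8  7.9]
1.8 [-1.4 23.9] [29.2 11.4]
```

```bash
python3 -c "
import cv2,numpy as np
a=cv2.imread('pics/ov_t.png');b=cv2.imread('pics/ov_s.png')
a=cv2.resize(a,(560,379));o=np.zeros((594,240),'u1')
cv2.imwrite('pics/ov_s2.png',b)"
```

```text
(no output)
```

View pics/ov_t.png

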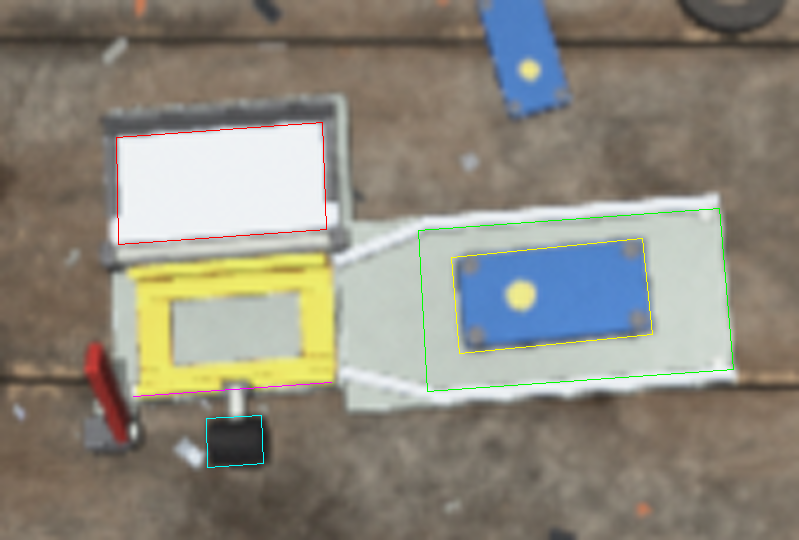

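View pics/ov_s.png

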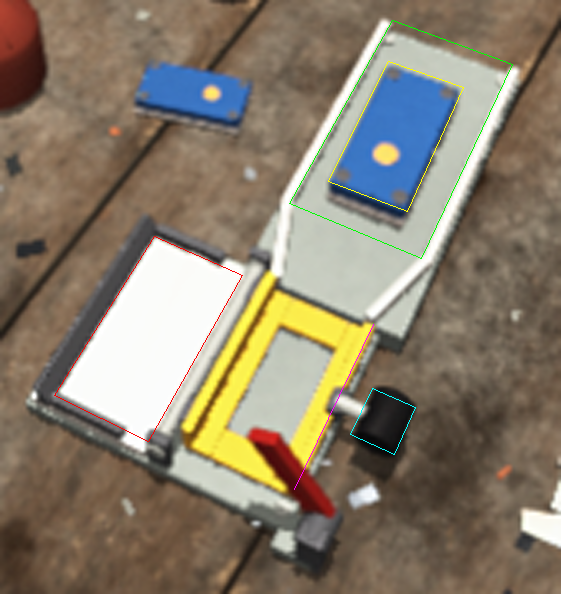

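```bash
cat >> h.py <<'E'
from scipy.spatial.transform import Rotation as Ro
FP=np.array([0.54691,-0.0424,0.08078])
def rot(q): return Ro.from_quat(np.r_[q[1:],q[0]])
def fix(w,p=None):
    p=FP if p is None else p; c,s=np.cos(p[2]),np.sin(p[2]); d=np.asarray(w)[:2]-p[:2]
    return np.array([c*d[0]+s*d[1],-s*d[0]+c*d[1],w[2]])*1000
def tgt(pts,yaw=0,tilt=0):
    """pts fixture mm TCP; yaw extra deg; prints tool shift m & rotvec deg"""
    s=arm.observe(); R0=rot(s['tool_rot'])
    Rd=Ro.from_euler('z',FP[2]+np.radians(yaw))*Ro.from_matrix(np.array([[-1,0,0],[0,1,0],[0,0,-1.]]))
    print('t',round(s['time_s'],2),'fix',fix(s['tool_pos']).round(1),'F',s['force'].round(1),'w',round(s['gripper_width'],4),'q',s['qpos'].round(2))
    rv=np.degrees((R0.inv()*Rd).as_rotvec()).round(1)
    for P in pts:
        print(P,R0.inv().apply(f2w(FP,P)[0]-s['tool_pos']).round(4),rv)
E
python3 - <<'E'
from h import *
tgt([(-125,61,200),(-125,61,90)])
E
```

```text
t 0.15 fix [-344.6  599.7  230.7] F [0.  0.2 0.3] w 0.0852 q [1.28 0.09 0.18 1.66 0.   1.57]
(-125, 61, 200) [-0.3981 -0.4242  0.0311] [ -0.1  -0.  -21. ]
(-125, 61, 90) [-0.3981 -0.424   0.1411] [ -0.1  -0.  -21. ]
```

{"method": "carry_out", "body": {"plan": [[[0,-0.04,-0.042,0.003,0,0,-2],[0,-0.08,-0.085,0.006,0,0,-4],[0,-0.12,-0.127,0.009,0,0,-7],[0,-0.16,-0.17,0.012,0,0,-9],[0,-0.2,-0.212,0.015,0,0,-11],[0,-0.24,-0.254,0.018,0,0,-13],[0,-0.28,-0.297,0.021,0,0,-15],[0,-0.32,-0.339,0.025,0,0,-17],[0,-0.36,-0.382,0.028,0,0,-19],[0,-0.398,-0.424,0.031,0,0,-21]]]}}

```text
time_s: 1.4
tool_pos: [0.4178, 0.0065, 0.2001]
tool_rot: [0.0, -0.041, 0.999, -0.0]
force: [0.7, 0.8, 0.6]
gripper_width: -0.0002
```

```bash
python3 - <<'E'
from h import *
tgt([(-125,61,200),(-125,61,85),(-100,61,85),(-60,61,70),(-45,61,41)])
snap('wrist','w1.png')
E
```

```text
t 1.4 fix [-124.8   59.1  200.1] F [0.7 0.8 0.6] w -0.0002 q [ 0.02 -0.24 -0.19  1.62 -0.   -0.07]
(-125, 61, 200) [0.0002 0.0019 0.0001] [-0.1  0.   0. ]
(-125, 61, 85) [0.0002 0.002  0.1151] [-0.1  0.   0. ]
(-100, 61, 85) [-0.0248  0.002   0.1151] [-0.1  0.   0. ]
(-60, 61, 70) [-0.0648  0.002   0.1301] [-0.1  0.   0. ]
(-45, 61, 41) [-0.0797  0.002   0.1591] [-0.1  0.   0. ]
```

View pics/w1.png

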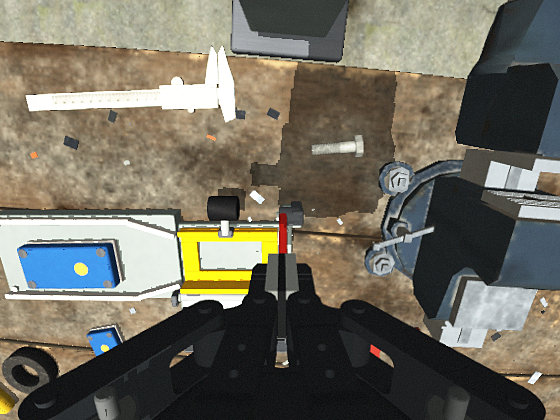

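```bash
python3 - <<'E'
from h import *; import pickle
c=pickle.load(open('pics/w1.png.pkl','rb'))
im=cv2.resize(c['img'][180:310],None,fx=1,fy=1)
k=3;x0,y0=0,180
im=cv2.resize(c['img'][180:310,150:410],None,fx=k,fy=k,interpolation=cv2.INTER_CUBIC)
def line(P,col): cv2.polylines(im,[np.int32((proj(c,f2w(FP,P))+.5-[150,180])*k)],True,col,1)
line([(-92,-15,32.5),(-118,-15,32.5),(-118,15,32.5),(-92,15,32.5)],(255,255,0))
line([(-77,-53,29),(-77,55,29)],(255,0,255));line([(-14,-53,40),(-14,55,40)],(255,0,255))
a=1.1;line([(-96,61,31),(-96+76*np.cos(a),61,31+76*np.sin(a))],(0,255,0))
cv2.imwrite('pics/w1o.png',im)
E
```

```text
(no output)
```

View pics/w1o.png

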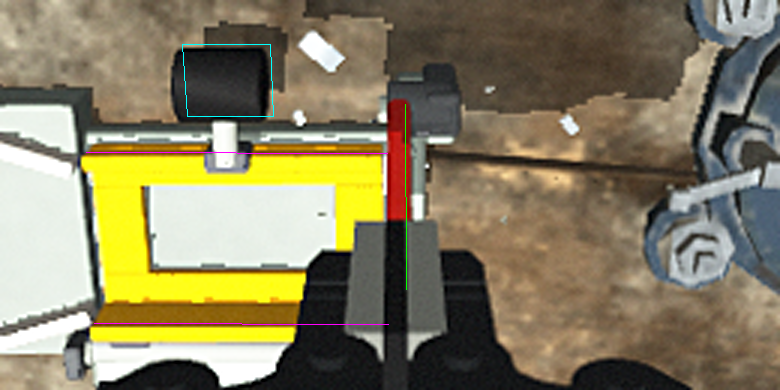

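{"method": "carry_out", "body": {"plan": [[[0,0,0,0.06,0,0,0],[0,0,0,0.115,0,0,0],[0,-0.025,0,0.115,0,0,0],[0,-0.045,0,0.12,0,0,0],[0,-0.065,0,0.13,0,0,0],[0,-0.072,0,0.142,0,0,0],[0,-0.08,0,0.152,0,0,0],[0,-0.08,0,0.159,0,0,0],[0,-0.08,0,0.16,0,0,0]]]}}

```text
time_s: 2.58
tool_pos: [0.4993, 0.0077, 0.0398]
tool_rot: [0.0, -0.04, 0.999, -0.002]
force: [-2.8, -0.5, 9.1]
gripper_width: -0.0
```

```bash
sed -i 's/^FP=.*/FP=np.array([0.54691,-0.0447,0.08078])/' h.py; python3 - <<'E'
from h import *
tgt([(-45,61,41)])
c=snap('scene','s2.png')
cv2.imwrite('pics/s2c.png',cv2.resize(c['img'][210:390,205:375],None,fx=3,fy=3,interpolation=cv2.INTER_CUBIC))
E
```

```text
t 2.58 fix [-43.2  56.   39.8] F [-2.8 -0.5  9.1] w -0.0 q [ 0.02 -0.02 -0.31  1.29 -0.   -0.06]
(-45, 61, 41) [ 0.0018  0.005  -0.0012] [-0.2  0.  -0. ]
```

View pics/s2c.png

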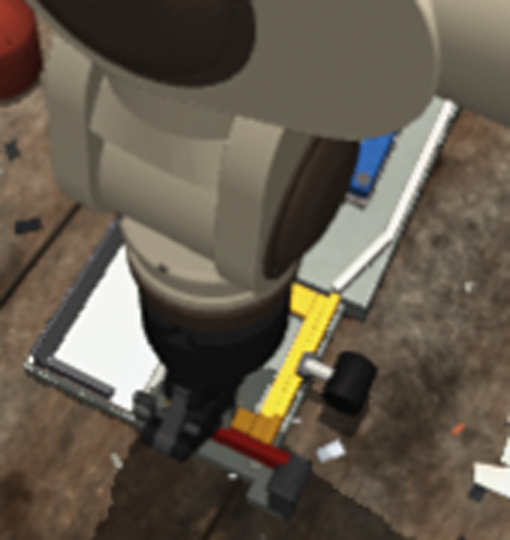

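{"method": "carry_out", "body": {"plan": [[[0,0,0.005,0,0,0,0],[0,0,0.005,0,0,0,0]]]}}

```text
time_s: 2.88
tool_pos: [0.4986, 0.0131, 0.04]
tool_rot: [0.001, -0.04, 0.999, -0.001]
force: [-0.4, 2.3, 3.3]
gripper_width: -0.0002
```

```bash
python3 - <<'E'
from h import *
tgt([(-45,61,41)])
E
```

```text
t 2.88 fix [-43.4  61.5  40. ] F [-0.4  2.3  3.3] w -0.0002 q [ 0.03 -0.02 -0.31  1.29 -0.   -0.05]
(-45, 61, 41) [ 0.0016 -0.0005 -0.001 ] [-0.2  0.1 -0. ]
```

{"method": "carry_out", "body": {"plan": [[[0,0,0,-0.05,0,0,0],[0,0.002,-0.04,-0.09,0,0,0],[0,0.002,-0.095,-0.09,0,0,0],[0,0.002,-0.15,-0.09,0,0,0],[0,0.002,-0.205,-0.09,0,0,0],[0,0,-0.26,-0.09,0,0,0],[0,-0.001,-0.313,-0.09,0,0,0],[0,-0.001,-0.313,-0.09,0,0,0]]]}}

```text
time_s: 3.88
tool_pos: [0.5241, -0.3015, 0.1297]
tool_rot: [-0.0, -0.038, 0.999, -0.001]
force: [-0.7, 0.5, -0.6]
gripper_width: -0.0001
```

```bash
python3 - <<'E'
from h import *
tgt([(-42,-252,28)])
c=snap('wrist','w3.png')
c=snap('top','t3.png')
cv2.imwrite('pics/t3c.png',cv2.resize(c['img'][205:320,145:315],None,fx=4.7,fy=4.7,interpolation=cv2.INTER_CUBIC))
E
```

```text
t 3.88 fix [ -43.5 -254.2  129.7] F [-0.7  0.5 -0.6] w -0.0001 q [-0.52  0.2   0.11  1.48 -0.   -0.6 ]
(-42, -252, 28) [-0.0015  0.0024  0.1017] [-0.1 -0.  -0.2]
```

View pics/w3.png

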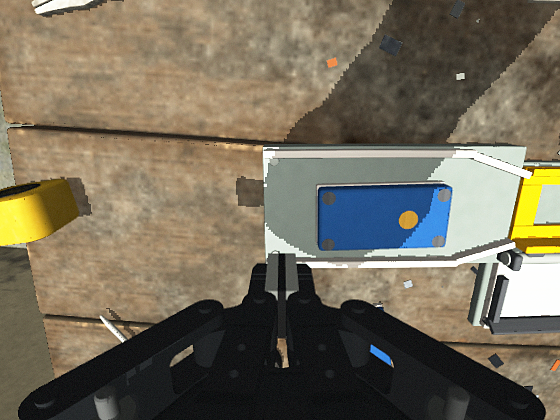

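View pics/t3c.png

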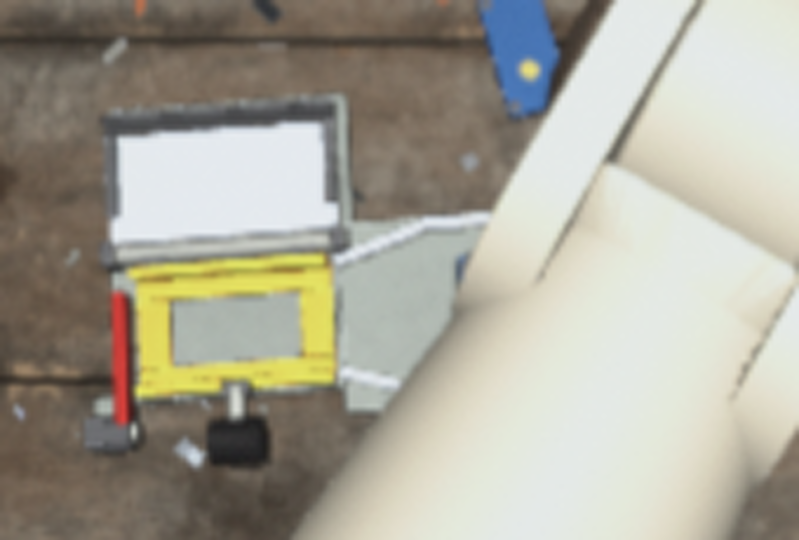

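```bash
python3 - <<'E'
from h import *; import pickle
c=pickle.load(open('pics/w3.png.pkl','rb'))
for uv in [(317,186),(318,250),(449,186),(450,248)]: print(uv,fix(unproj(c,uv,.043)).round(1))
for uv in [(265,148),(265,258)]: print(uv,fix(unproj(c,uv,.031)).round(1))
E
```

```text
(317, 186) [ -64.4 -228.9   43. ]
(318, 250) [ -12.  -226.5   43. ]
(449, 186) [ -64.2 -128.7   43. ]
(450, 248) [ -13.  -119.7   43. ]
(265, 148) [ -91.3 -268.    31. ]
(265, 258) [   0.9 -269.8   31. ]
```

{"method": "carry_out", "body": {"plan": [[[0,-0.003,0.001,0.05,0,0,0],[0,-0.003,0.001,0.09,0,0,0],[0,-0.003,0.001,0.101,0,0,0],[0,-0.003,0.001,0.101,0,0,0]]]}}

```text
time_s: 4.47
tool_pos: [0.5273, -0.2968, 0.0298]
tool_rot: [0.0, -0.04, 0.999, -0.001]
force: [0.1, 1.2, -0.0]
gripper_width: 0.0001
```

```bash
python3 - <<'E'
from h import *
tgt([(-42,-65,28)])
c=snap('scene','s4.png')
c=c['img'][200:380,200:400]
cv2.imwrite('pics/s4c.png',cv2.resize(c,None,fx=3,fy=3,interpolation=cv2.INTER_CUBIC))
E
```

```text
t 4.47 fix [ -39.9 -249.7   29.8] F [ 0.1  1.2 -0. ] w 0.0001 q [-0.51  0.23 -0.05  1.29 -0.   -0.59]
(-42, -65, 28) [0.0022 0.1847 0.0015] [-0.1  0.  -0. ]
```

View pics/s4c.png

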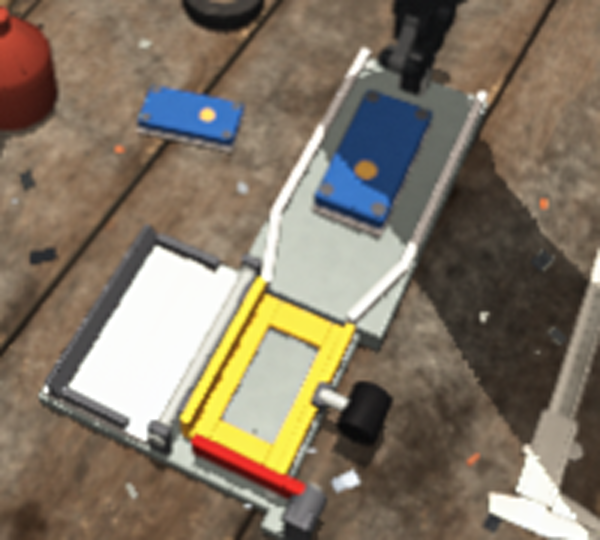

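{"method": "carry_out", "body": {"plan": [[[0,0,0.014,0,0,0,0],[0,0,0.028,0,0,0,0],[0,0,0.042,0,0,0,0],[0,0,0.056,0,0,0,0],[0,0.001,0.07,0,0,0,0],[0,0.001,0.084,0,0,0,0],[0,0.002,0.098,0,0,0,0],[0,0.002,0.112,0,0,0,0],[0,0.002,0.126,0,0,0,0],[0,0.002,0.137,0,0,0,0]]]}}

```text
time_s: 5.78
tool_pos: [0.5158, -0.161, 0.0325]
tool_rot: [0.002, -0.04, 0.999, -0.003]
force: [-0.9, -6.6, 7.6]
gripper_width: 0.0001
```

```bash
python3 - <<'E'
from h import *
tgt([(-42,-65,30)])
c=snap('scene','s5.png')
c=c['img'][200:380,200:400]
cv2.imwrite('pics/s5c.png',cv2.resize(c,None,fx=3,fy=3,interpolation=cv2.INTER_CUBIC))
E
```

```text
t 5.78 fix [ -40.3 -113.4   32.5] F [-0.9 -6.6  7.6] w 0.0001 q [-0.3   0.07 -0.22  1.27 -0.   -0.38]
(-42, -65, 30) [0.0017 0.0484 0.0022] [-0.3  0.3 -0. ]
```

View pics/s5c.png

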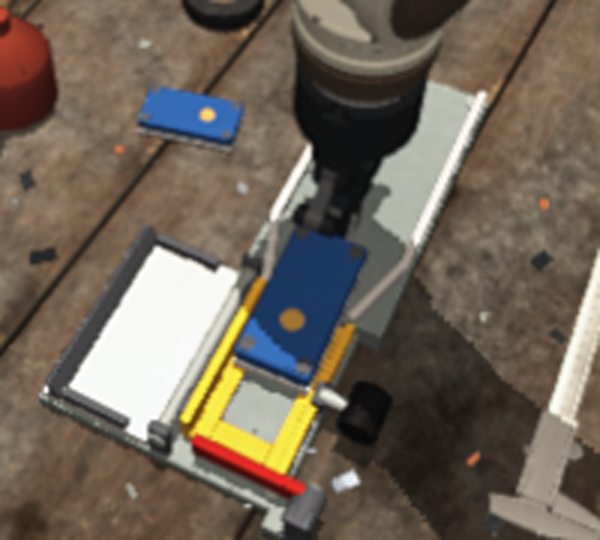

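{"method": "carry_out", "body": {"plan": [[[0,0,0.01,0.003,0,0,0],[0,0,0.02,0.003,0,0,0],[0,0.001,0.03,0.003,0,0,0],[0,0.001,0.04,0.003,0,0,0]]]}}

```text
time_s: 6.32
tool_pos: [0.512, -0.1221, 0.0323]
tool_rot: [0.004, -0.039, 0.999, -0.006]
force: [-5.9, -17.4, 15.6]
gripper_width: 0.0002
```

```bash
python3 - <<'E'
from h import *
tgt([(-42,-65,30)])
c=snap('scene','s6.png')
c=c['img'][240:380,240:400]
cv2.imwrite('pics/s6c.png',cv2.resize(c,None,fx=4,fy=4,interpolation=cv2.INTER_CUBIC))
E
```

```text
t 6.33 fix [-41.1 -74.3  32.3] F [ -5.9 -17.4  15.6] w 0.0002 q [-0.23  0.04 -0.26  1.26 -0.01 -0.31]
(-42, -65, 30) [0.001  0.0094 0.0022] [-0.7  0.4 -0.1]
```

View pics/s6c.png

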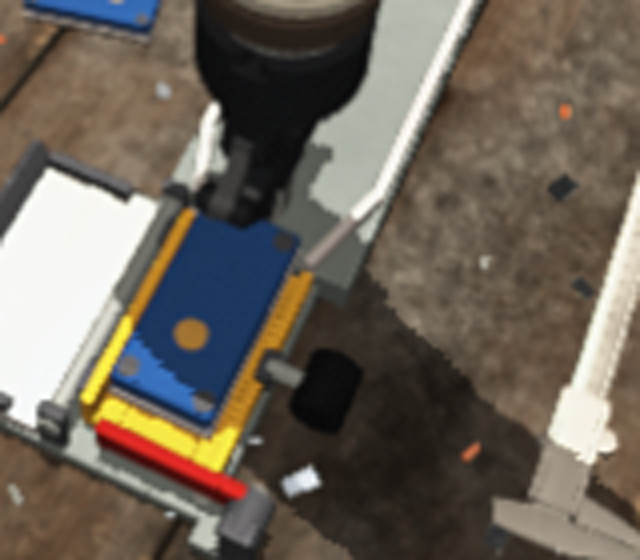

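{"method": "carry_out", "body": {"plan": [[[0,0,-0.003,0,0,0,0],[0,0,-0.003,-0.004,0,0,0],[0,0,0.003,-0.004,0,0,0],[0,0,0.007,-0.004,0,0,0],[0,0,0.01,-0.004,0,0,0]]]}}

```text
time_s: 7.0
tool_pos: [0.5115, -0.111, 0.0365]
tool_rot: [0.004, -0.04, 0.999, -0.006]
force: [0.2, -5.2, 5.1]
gripper_width: -0.0002
```

```bash
python3 - <<'E'
from h import *
tgt([(-42,-65,30)])
c=snap('scene','s7.png')
c=c['img'][240:380,240:400]
cv2.imwrite('pics/s7c.png',cv2.resize(c,None,fx=4,fy=4,interpolation=cv2.INTER_CUBIC))
E
```

```text
t 7.0 fix [-40.6 -63.2  36.5] F [ 0.2 -5.2  5.1] w -0.0002 q [-0.21  0.03 -0.26  1.27 -0.01 -0.29]
(-42, -65, 30) [ 0.0014 -0.0017  0.0065] [-0.7  0.5 -0.1]
```

View pics/s7c.png

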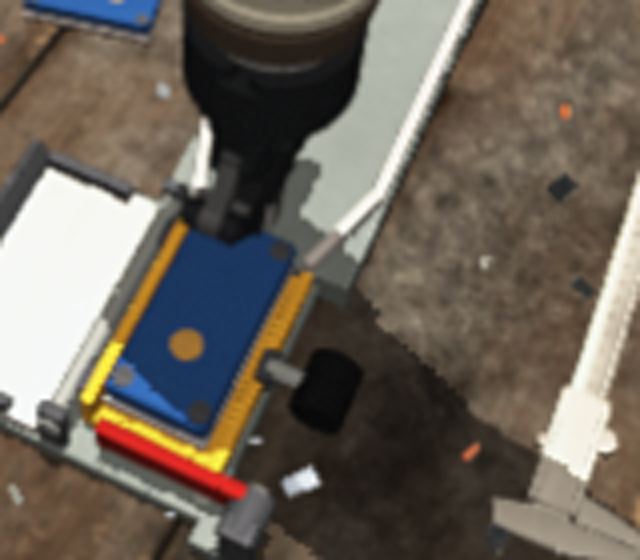

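```bash
python3 - <<'E'
from h import *; import pickle
c=pickle.load(open('pics/s7.png.pkl','rb'))
for uv in [(105,395),(208,432),(185,228),(300,255)]: print(fix(unproj(c,(uv[0]/4+239.6,uv[1]/4+239.6),.042)).round(1))
E
```

```text
[-19.1  51.8  42. ]
[-67.5  46.8  42. ]
[-14.4 -39.1  42. ]
[-69.4 -50.3  42. ]
```

{"method": "carry_out", "body": {"plan": [[[0,0,0.003,0,0,0,0],[0,0,0.006,0,0,0,0],[0,0,0.009,0,0,0,0],[0,0,0.009,0,0,0,0]]]}}

```text
time_s: 7.55
tool_pos: [0.5108, -0.1013, 0.0364]
tool_rot: [0.004, -0.04, 0.999, -0.005]
force: [0.6, -1.7, 1.3]
gripper_width: 0.0002
```

```bash
python3 - <<'E'
from h import *
tgt([(-42,-65,30)])
c=snap('scene','s8.png')
c=c['img'][240:380,240:400]
cv2.imwrite('pics/s8c.png',cv2.resize(c,None,fx=4,fy=4,interpolation=cv2.INTER_CUBIC))
E
```

```text
t 7.55 fix [-40.6 -53.5  36.4] F [ 0.6 -1.7  1.3] w 0.0002 q [-0.19  0.02 -0.27  1.27 -0.01 -0.27]
(-42, -65, 30) [ 0.0015 -0.0114  0.0065] [-0.6  0.5 -0. ]
```

View pics/s8c.png

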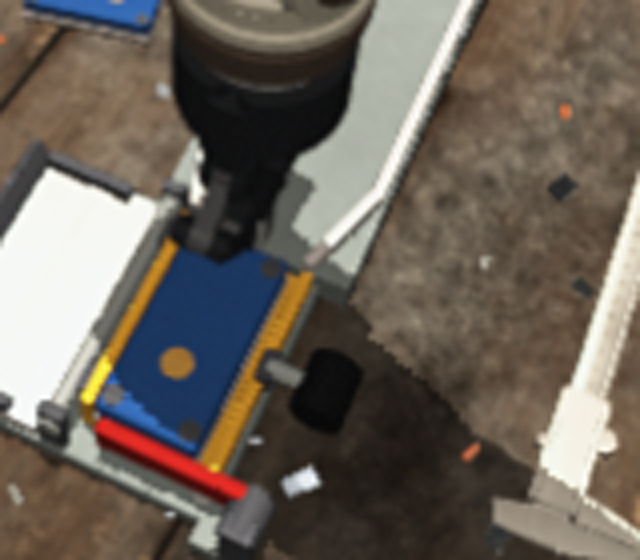

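{"method": "carry_out", "body": {"plan": [[[0,0,0.003,0,0,0,0],[0,0,0.006,0,0,0,0],[0,0,0.006,0,0,0,0]]]}}

```text
time_s: 7.98
tool_pos: [0.5112, -0.0987, 0.0366]
tool_rot: [0.005, -0.039, 0.999, -0.009]
force: [3.9, -23.8, -0.3]
gripper_width: 0.0
```

```bash
python3 - <<'E'
from h import *
tgt([(-42,-65,30)])
c=snap('scene','s9.png')
c=c['img'][240:380,240:400]
cv2.imwrite('pics/s9c.png',cv2.resize(c,None,fx=4,fy=4,interpolation=cv2.INTER_CUBIC))
E
```

```text
t 7.97 fix [-40.  -51.   36.6] F [  3.9 -23.8  -0.3] w 0.0 q [-0.18  0.02 -0.27  1.27 -0.02 -0.26]
(-42, -65, 30) [ 0.002  -0.0139  0.0069] [-1.1  0.5 -0.2]
```

View pics/s9c.png

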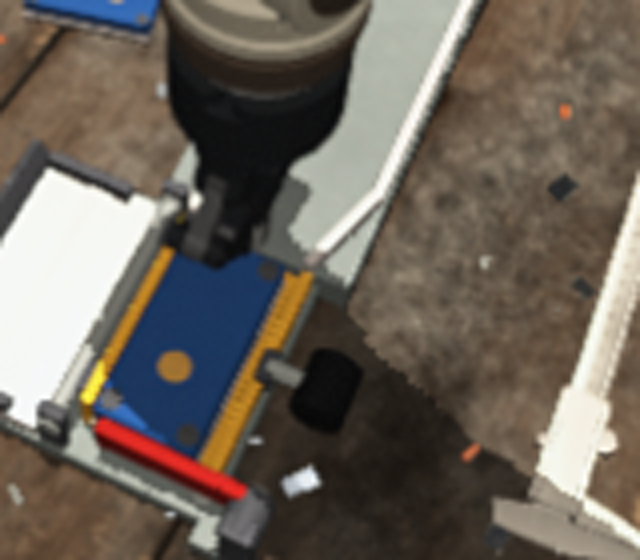

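{"method": "carry_out", "body": {"plan": [[[0,0,-0.008,0,0,0,0],[0,0,-0.015,-0.03,0.5,0,0],[0,0.02,0,-0.08,1,0,0],[0.055,0.065,0.05,-0.08,1,0,0],[0.055,0.065,0.051,-0.08,1,0,0],[0.055,0.065,0.051,-0.08,1,0,0]]]}}

```text
time_s: 8.78
tool_pos: [0.4416, -0.0511, 0.115]
tool_rot: [0.005, -0.039, 0.999, -0.018]
force: [0.6, -0.7, 0.0]
gripper_width: 0.0538
```

```bash
python3 - <<'E'
from h import *
tgt([(-105,0,70),(-105,0,13.5)])
c=snap('wrist','w10.png')
k=3;im=cv2.resize(c['img'][180:360,160:420],None,fx=k,fy=k,interpolation=cv2.INTER_CUBIC)
def line(P,col): cv2.polylines(im,[np.int32((proj(c,f2w(FP,P))+.5-[160,180])*k)],True,col,1)
line([(-92,-15,32.5),(-118,-15,32.5),(-118,15,32.5),(-92,15,32.5)],(255,255,0))
line([(-77,-53,29),(-77,55,29)],(255,0,255));line([(-68,-47,42),(-16,-47,42),(-16,57,42),(-68,57,42)],(0,255,255))
cv2.imwrite('pics/w10o.png',im)
c=snap('top','t10.png')
cv2.imwrite('pics/t10c.png',cv2.resize(c['img'][225:310,155:235],None,fx=6,fy=6,interpolation=cv2.INTER_CUBIC))
E
```

```text
t 8.78 fix [-105.5    2.2  115. ] F [ 0.6 -0.7  0. ] w 0.0538 q [-0.09 -0.2  -0.32  1.43 -0.03 -0.17]
(-105, 0, 70) [-0.0001 -0.0006  0.0451] [-2.   0.5 -0.1]
(-105, 0, 13.5) [0.0005 0.0015 0.1015] [-2.   0.5 -0.1]
```

View pics/w10o.png

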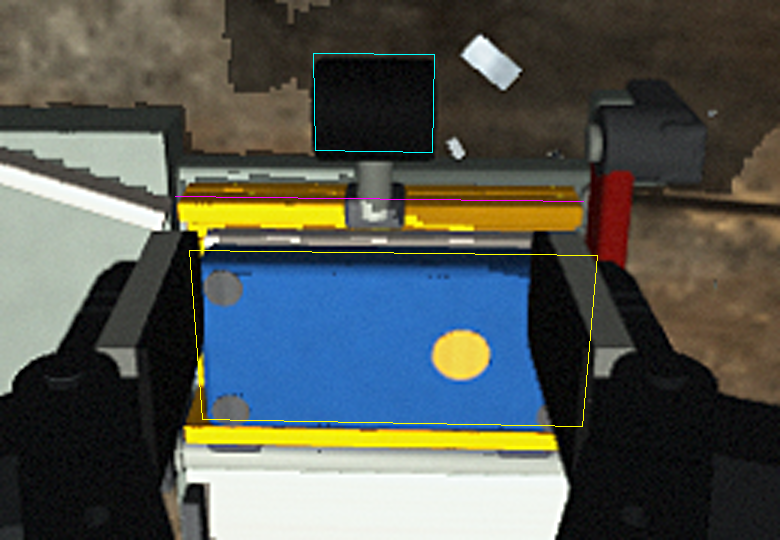

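View pics/t10c.png

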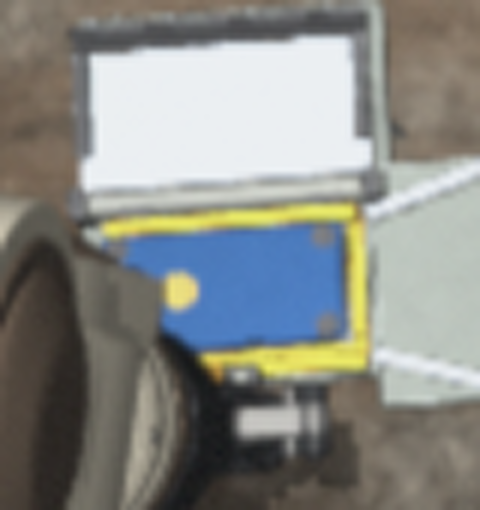

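```bash
python3 - <<'E'
from h import *; import pickle
c=pickle.load(open('pics/w10.png.pkl','rb'))
for uv,z in [((205,262),42),((205,415),42),((203,425),42),((178,230),29),((582,230),29),((185,445),40),((630,200),40),((592,200),40)]: print(uv,fix(unproj(c,(uv[0]/3+159.6,uv[1]/3+179.6),z/1000)).round(1))
c=pickle.load(open('pics/t10.png.pkl','rb'))
for uv,z in [((345,345),42),((343,225),42),((370,360),29)]: print(uv,fix(unproj(c,(uv[0]/6+154.6,uv[1]/6+224.6),z/1000)).round(1))
E
```

```text
(205, 262) [-64.6 -43.2  42. ]
(205, 415) [-17.4 -46.   42. ]
(203, 425) [-14.1 -46.8  42. ]
(178, 230) [-67.1 -53.   29. ]
(582, 230) [-68.7  55.4  29. ]
(185, 445) [ -5.6 -52.8  40. ]
(630, 200) [-82.6  64.4  40. ]
(592, 200) [-82.5  54.9  40. ]
(345, 345) [-67.7 -45.4  42. ]
(343, 225) [-17.1 -46.8  42. ]
(370, 360) [-73.9 -54.   29. ]
```

{"method": "carry_out", "body": {"plan": [[[0.055,0,-0.001,0.045,-2,0.5,0],[0.055,0.0005,0.001,0.085,-2,0.5,0],[0.055,0.0005,0.0015,0.102,-2,0.5,0],[0.055,0.0005,0.0015,0.102,-2,0.5,0]]]}}

```text
time_s: 9.38
tool_pos: [0.4423, -0.0541, 0.0121]
tool_rot: [-0.001, -0.039, 0.999, -0.0]
force: [0.4, 0.2, 0.2]
gripper_width: 0.0551
```

```bash
python3 - <<'E'
from h import *
tgt([(-105,0,13)])
c=snap('wrist','w11.png')
c=snap('scene','s11.png')
c=c['img'][240:380,240:400]
cv2.imwrite('pics/s11c.png',cv2.resize(c,None,fx=4,fy=4,interpolation=cv2.INTER_CUBIC))
E
```

```text
t 9.38 fix [-105.    -0.9   12.1] F [0.4 0.2 0.2] w 0.0551 q [-0.12 -0.13 -0.47  1.24 -0.   -0.2 ]
(-105, 0, 13) [-0.      0.0009 -0.0009] [-0.  -0.1 -0.2]
```

View pics/w11.png

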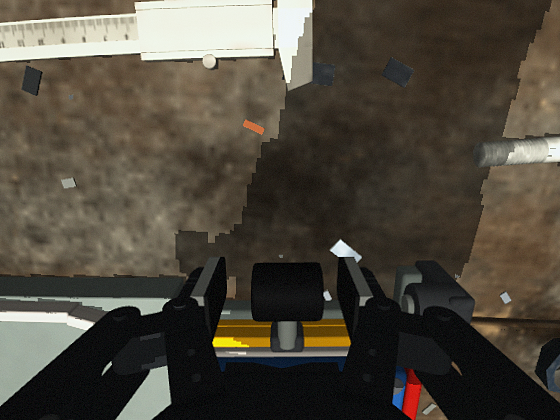

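View pics/s11c.png

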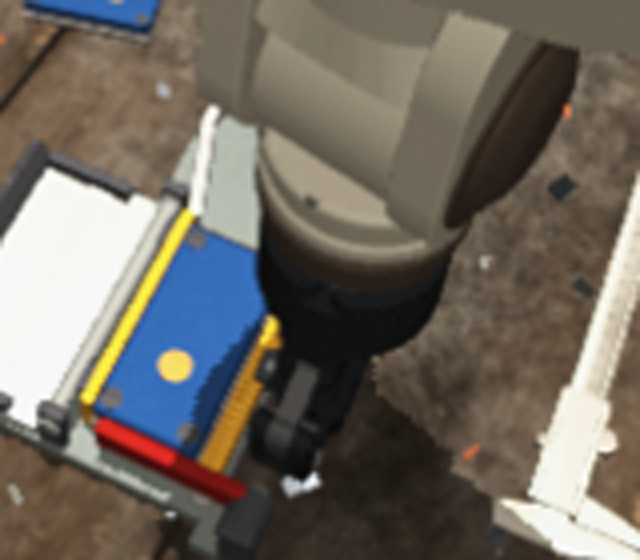

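{"method": "carry_out", "body": {"plan": [[[0.0,0,0,0,0,0,0],[0.0,0,0,0,0,0,0],[0.0,0,0,0,0,0,0],[0.0,0,0,0,0,0,0]]]}}

```text
time_s: 9.98
tool_pos: [0.4445, -0.0516, 0.0162]
tool_rot: [0.002, -0.04, 0.999, 0.002]
force: [-2.6, 17.5, 11.4]
gripper_width: 0.0294
```

```bash
cat >> h.py <<'E'
def arc(k0,th0,ths,off):
    """TCP shifts so knob goes th0->ths (rad); off: extra (dx,dy,dz) mm fixture"""
    s=arm.observe(); R0=rot(s['tool_rot'])
    print('t',round(s['time_s'],2),'fix',fix(s['tool_pos']).round(1),'F',s['force'].round(1),'M',s['ft_torque'].round(2),'w',round(s['gripper_width'],4))
    for t in ths:
        P=f2w(FP,(-105*np.cos(t)+off[0],off[1],32.5+105*np.sin(t)+off[2]))[0]
        print(round(t,2),R0.inv().apply(P-s['tool_pos']).round(4))
E
python3 - <<'E'
from h import *
f=fix(arm.observe()['tool_pos']); off=(f[0]+105,f[1],f[2]-32.5); print(off)
arc(0,0,np.arange(.07,.8,.07),off)
E
```

```text
(np.float64(2.342853406111317), np.float64(1.3594747264644504), np.float64(-16.318787582700235))
t 9.97 fix [-102.7    1.4   16.2] F [-2.6 17.5 11.4] M [3.16 0.74 0.04] w 0.0294
0.07 [-0.0003  0.     -0.0073]
0.14 [-0.0011  0.0001 -0.0146]
0.21 [-0.0024  0.0001 -0.0219]
0.28 [-0.0042  0.0001 -0.029 ]
0.35 [-0.0065  0.0002 -0.036 ]
0.42 [-0.0093  0.0002 -0.0428]
0.49 [-0.0126  0.0002 -0.0494]
0.56 [-0.0163  0.0003 -0.0557]
0.63 [-0.0204  0.0003 -0.0618]
0.7 [-0.025   0.0003 -0.0675]
0.77 [-0.03    0.0003 -0.073 ]
```

{"method": "carry_out", "body": {"plan": [[[0,0,0,-0.007,0,0,0],[0,-0.001,0,-0.015,0,0,0],[0,-0.0025,0,-0.022,0,0,0],[0,-0.004,0,-0.029,0,0,0],[0,-0.0065,0,-0.036,0,0,0],[0,-0.0095,0,-0.043,0,0,0],[0,-0.0125,0,-0.0495,0,0,0],[0,-0.0165,0,-0.056,0,0,0],[0,-0.0205,0,-0.062,0,0,0],[0,-0.025,0,-0.0675,0,0,0]]]}}

```text
time_s: 11.22
tool_pos: [0.4687, -0.0494, 0.083]
tool_rot: [0.001, -0.04, 0.999, 0.003]
force: [4.5, 3.2, -14.3]
gripper_width: 0.0287
```

```bash
cat > a.py <<'E'
from h import *; import sys
a=float(sys.argv[1]); st=float(sys.argv[2])
arc(0,0,a+st*np.arange(1,11),(2.34,1.36,-16.3))
c=snap('scene','a%s.png'%sys.argv[1])
c=c['img'][200:380,200:400]
cv2.imwrite('pics/a%sc.png'%sys.argv[1],cv2.resize(c,None,fx=3,fy=3,interpolation=cv2.INTER_CUBIC))
E
python3 a.py 0.7 0.07
```

```text
t 11.22 fix [-78.3   1.6  83. ] F [  4.5   3.2 -14.3] M [ 0.37 -0.31  0.1 ] w 0.0287
0.77 [-0.0053 -0.0002 -0.0063]
0.84 [-0.0106 -0.0002 -0.0114]
0.91 [-0.0162 -0.0002 -0.0161]
0.98 [-0.0222 -0.0001 -0.0203]
1.05 [-0.0285 -0.0001 -0.0242]
1.12 [-0.035  -0.0001 -0.0276]
1.19 [-0.0417 -0.0001 -0.0306]
1.26 [-0.0486 -0.     -0.033 ]
1.33 [-0.0557 -0.     -0.035 ]
1.4 [-0.0629 -0.     -0.0365]
```

View pics/a0.7c.png

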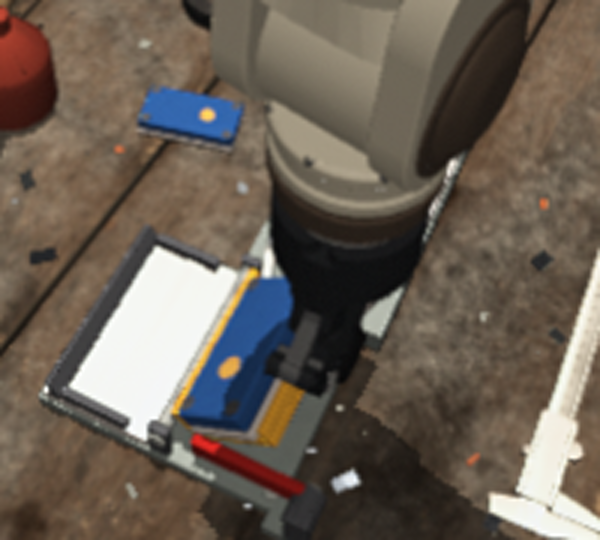

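{"method": "carry_out", "body": {"plan": [[[0,-0.005,0,-0.006,0,0,0],[0,-0.0105,0,-0.0115,0,0,0],[0,-0.016,0,-0.016,0,0,0],[0,-0.022,0,-0.0205,0,0,0],[0,-0.0285,0,-0.024,0,0,0],[0,-0.035,0,-0.0275,0,0,0],[0,-0.0415,0,-0.0305,0,0,0],[0,-0.0485,0,-0.033,0,0,0],[0,-0.0555,0,-0.035,0,0,0],[0,-0.063,0,-0.0365,0,0,0]]]}}

```text
time_s: 12.52
tool_pos: [0.5318, -0.0442, 0.1206]
tool_rot: [0.001, -0.04, 0.999, 0.003]
force: [-4.5, 4.6, -13.9]
gripper_width: 0.0287
```

```bash
python3 a.py 1.4 0.07
```

```text
t 12.53 fix [-15.    1.7 120.6] F [ -4.5   4.6 -13.9] M [0.84 1.32 0.13] w 0.0287
1.47 [-0.0068 -0.0004 -0.    ]
1.54 [-0.0141 -0.0004 -0.0005]
1.61 [-0.0214 -0.0004 -0.0005]
1.68 [-0.0288 -0.0004  0.0001]
1.75 [-0.036  -0.0004  0.0012]
1.82 [-0.0432 -0.0004  0.0028]
1.89 [-0.0503 -0.0004  0.0048]
1.96 [-0.0571 -0.0004  0.0074]
2.03 [-0.0638 -0.0004  0.0105]
2.1 [-0.0703 -0.0004  0.014 ]
```

View pics/a1.4c.png

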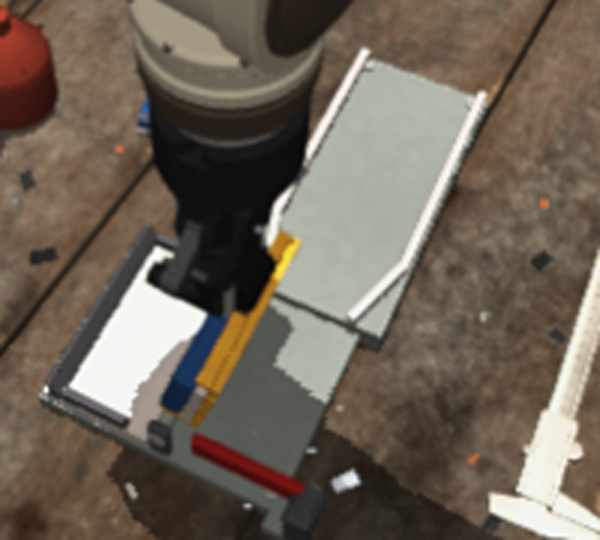

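{"method": "carry_out", "body": {"plan": [[[0,-0.007,0,0,0,0,0],[0,-0.014,0,-0.0005,0,0,0],[0,-0.0215,0,-0.0005,0,0,0],[0,-0.029,0,0,0,0,0],[0,-0.036,0,0.001,0,0,0],[0,-0.043,0,0.003,0,0,0],[0,-0.05,0,0.005,0,0,0],[0,-0.057,0,0.0075,0,0,0],[0,-0.064,0,0.0105,0,0,0],[0,-0.07,0,0.014,0,0,0]]]}}

```text
time_s: 13.82
tool_pos: [0.6036, -0.0381, 0.1093]
tool_rot: [0.003, -0.04, 0.999, 0.003]
force: [-3.9, 4.6, 1.8]
gripper_width: 0.0282
```

```bash
python3 a.py 2.1 0.055
```

```text
t 13.82 fix [ 57.    2.  109.3] F [-3.9  4.6  1.8] M [0.82 1.24 0.03] w 0.0282
2.16 [-0.0032 -0.0007  0.0055]
2.21 [-0.0079 -0.0007  0.0088]
2.26 [-0.0124 -0.0007  0.0124]
2.32 [-0.0167 -0.0007  0.0163]
2.38 [-0.0208 -0.0008  0.0204]
2.43 [-0.0247 -0.0008  0.0246]
2.49 [-0.0283 -0.0008  0.0291]
2.54 [-0.0317 -0.0008  0.0338]
2.6 [-0.0348 -0.0009  0.0387]
2.65 [-0.0376 -0.0009  0.0437]
```

View pics/a2.1c.png

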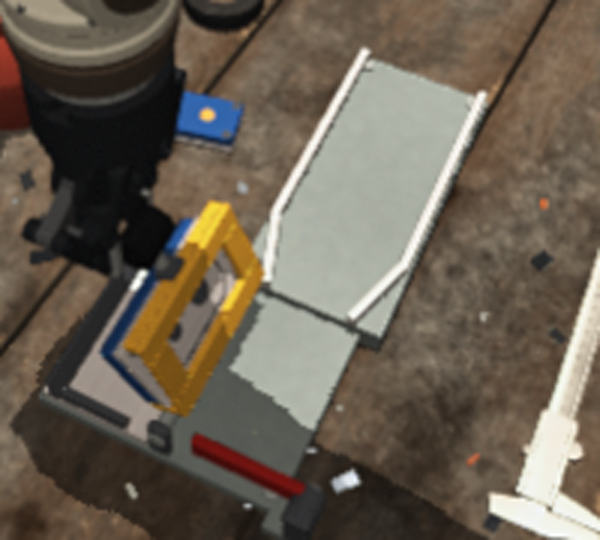

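{"method": "carry_out", "body": {"plan": [[[0,-0.0035,0,0.0055,0,0,0],[0,-0.008,0,0.009,0,0,0],[0,-0.0125,0,0.0125,0,0,0],[0,-0.0165,0,0.0165,0,0,0],[0,-0.021,0,0.0205,0,0,0],[0,-0.0245,0,0.0245,0,0,0],[0,-0.0285,0,0.029,0,0,0],[0,-0.0315,0,0.034,0,0,0],[0,-0.035,0,0.0385,0,0,0],[0,-0.0375,0,0.0435,0,0,0]]]}}

```text
time_s: 15.12
tool_pos: [0.6444, -0.0346, 0.0686]
tool_rot: [0.006, -0.04, 0.999, 0.003]
force: [2.6, 4.4, 5.9]
gripper_width: 0.0281
```

```bash
python3 a.py 2.65 0.049
```

```text
t 15.12 fix [98.   2.2 68.6] F [2.6 4.4 5.9] M [ 1.04  0.15 -0.36] w 0.0281
2.7 [ 0.0009 -0.0009  0.0075]
2.75 [-0.0011 -0.0009  0.0122]
2.8 [-0.0029 -0.0009  0.017 ]
2.85 [-0.0045 -0.001   0.0219]
2.9 [-0.0058 -0.001   0.0269]
2.94 [-0.0069 -0.001   0.0319]
2.99 [-0.0077 -0.001   0.037 ]
3.04 [-0.0083 -0.0011  0.0421]
3.09 [-0.0086 -0.0011  0.0472]
3.14 [-0.0086 -0.0011  0.0524]
```

View pics/a2.65c.png

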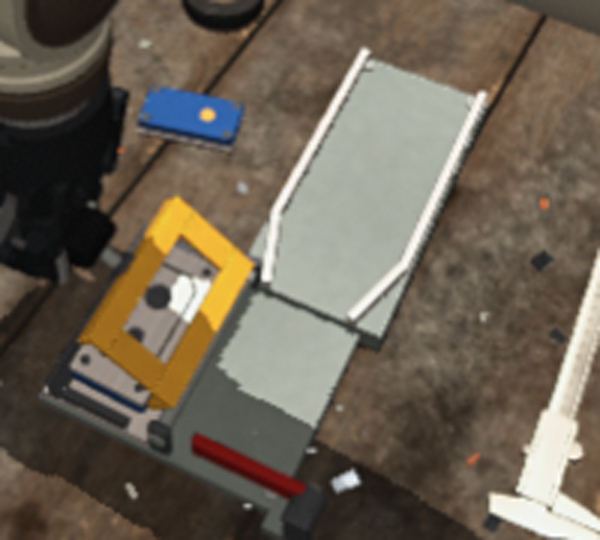

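{"method": "carry_out", "body": {"plan": [[[0,0,0,0.006,0,0,0],[0,-0.001,0,0.012,0,0,0],[0,-0.003,0,0.017,0,0,0],[0,-0.0045,0,0.022,0,0,0],[0,-0.006,0,0.027,0,0,0],[0,-0.007,0,0.032,0,0,0],[0,-0.0075,0,0.037,0,0,0],[0,-0.0085,0,0.042,0,0,0],[0,-0.0085,0,0.047,0,0,0],[0,-0.0085,0,0.052,0,0,0]]]}}

```text
time_s: 16.42
tool_pos: [0.6542, -0.0337, 0.0167]
tool_rot: [0.007, -0.04, 0.999, 0.003]
force: [-1.5, 2.8, 7.3]
gripper_width: 0.0283
```

```bash
python3 a.py 3.14 0.01
```

```text
t 16.43 fix [107.8   2.3  16.7] F [-1.5  2.8  7.3] M [ 0.61  1.44 -0.94] w 0.0283
3.15 [ 0.0005 -0.0009  0.0014]
3.16 [ 0.0005 -0.0009  0.0024]
3.17 [ 0.0006 -0.0009  0.0035]
3.18 [ 0.0006 -0.0009  0.0045]
3.19 [ 0.0007 -0.0009  0.0056]
3.2 [ 0.0007 -0.0009  0.0066]
3.21 [ 0.0008 -0.0009  0.0077]
3.22 [ 0.0009 -0.001   0.0087]
3.23 [ 0.001  -0.001   0.0098]
3.24 [ 0.0011 -0.001   0.0108]
```

View pics/a3.14c.png

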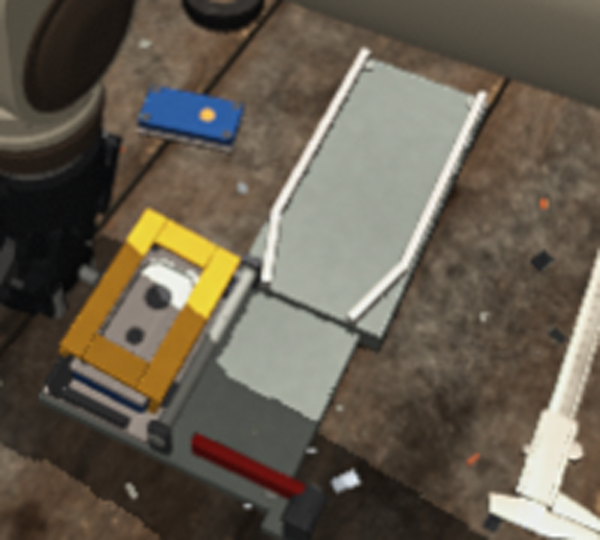

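{"method": "carry_out", "body": {"plan": [[[0,0,0,0.002,0,0,0],[0,0,0,0.004,0,0,0],[0,0,0,0.006,0,0,0]]]}}

```text
time_s: 16.85
tool_pos: [0.6538, -0.0338, 0.0106]
tool_rot: [0.006, -0.039, 0.999, 0.003]
force: [-6.9, 4.1, 8.9]
gripper_width: 0.0282
```

```bash
python3 a.py 3.141 0.01|head -1
```

```text
t 16.85 fix [107.4   2.3  10.6] F [-6.9  4.1  8.9] M [ 0.68  2.45 -1.  ] w 0.0282
```

{"method": "carry_out", "body": {"plan": [[[0,0,0,0.002,0,0,0],[0,0,0,0.003,0,0,0],[0,0,0,0.003,0,0,0]]]}}

```text
time_s: 17.27
tool_pos: [0.6527, -0.0338, 0.0072]
tool_rot: [0.005, -0.039, 0.999, 0.003]
force: [-8.8, 3.5, 4.9]
gripper_width: 0.0282
```

```bash
python3 a.py 3.142 0.01|head -1; python3 - <<'E'
from h import *; import pickle
c=snap('wrist','w20.png')
c=pickle.load(open('pics/a3.142.png.pkl','rb'))
im=cv2.resize(c['img'][240:350,200:300],None,fx=5.4,fy=5.4,interpolation=cv2.INTER_CUBIC)
def line(P,col): cv2.polylines(im,[np.int32((proj(c,f2w(FP,P))+.5-[200,240])*5.4)],True,col,1)
# closed leaf underside->top: floor plane mirrored z=45; leaf back face
for z in (45,): line([(77,-53,z),(77,55,z),(8,55,z),(8,-53,z)],(0,255,0))
line([(77,-53,55),(77,55,55),(8,55,55),(8,-53,55)],(255,0,255))
cv2.imwrite('pics/cl.png',im)
E
```

```text
t 17.27 fix [106.3   2.3   7.2] F [-8.8  3.5  4.9] M [ 0.64  2.3  -1.09] w 0.0282
```

View pics/cl.png

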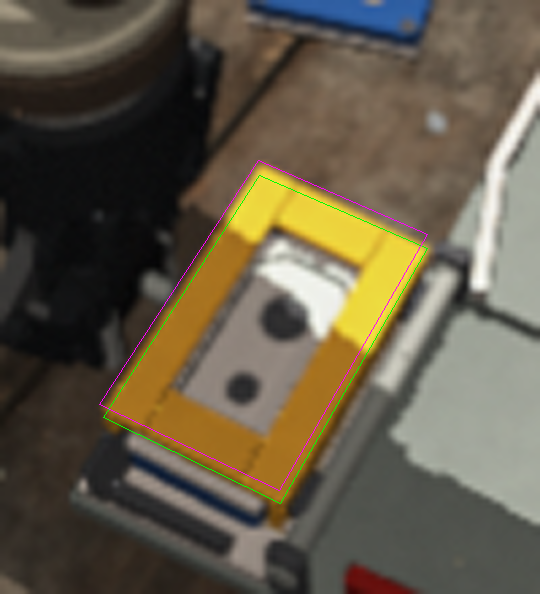

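View pics/w20.png

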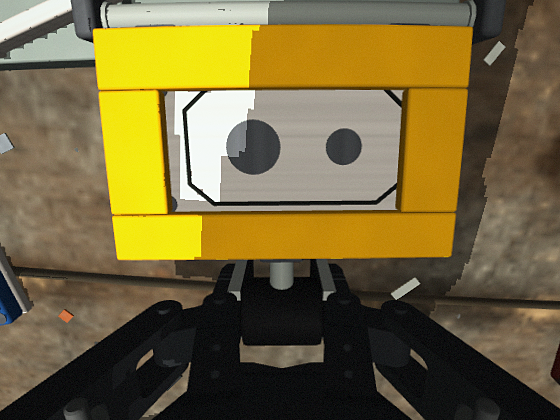

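```bash
python3 - <<'E'
from h import *; import pickle
for f,(x0,y0,x1,y1),k in (('w20.png',(60,0,520,270),1.7),('a3.142.png',(200,240,300,350),5.4)):
    c=pickle.load(open('pics/'+f+'.pkl','rb'))
    im=cv2.resize(c['img'][y0:y1,x0:x1],None,fx=k,fy=k,interpolation=cv2.INTER_CUBIC)
    def line(P,col): cv2.polylines(im,[np.int32((proj(c,f2w(FP,P))+.5-[x0,y0])*k)],True,col,1)
    for z in (49,): line([(77,-53,z),(77,55,z),(8,55,z),(8,-53,z)],(0,255,0))
    for dy in (5,11): line([(68,-52+dy,42),(68,52+dy,42),(16,52+dy,42),(16,-52+dy,42)],(255,0,255) if dy==5 else (255,255,0))
    line([(8,-53,20),(68.5,-53,20),(68.5,63,20),(8,63,20)],(0,0,255))
    cv2.imwrite('pics/v_'+f,im)
E
```

```text
(no output)
```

View pics/v_w20.png

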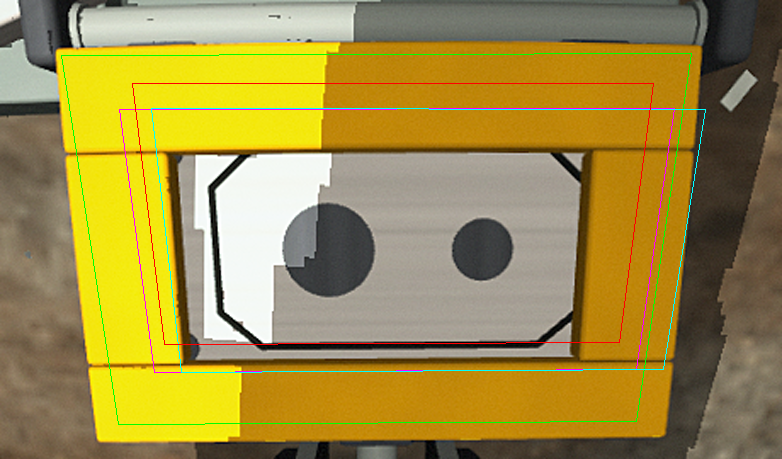

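View pics/v_a3.142.png

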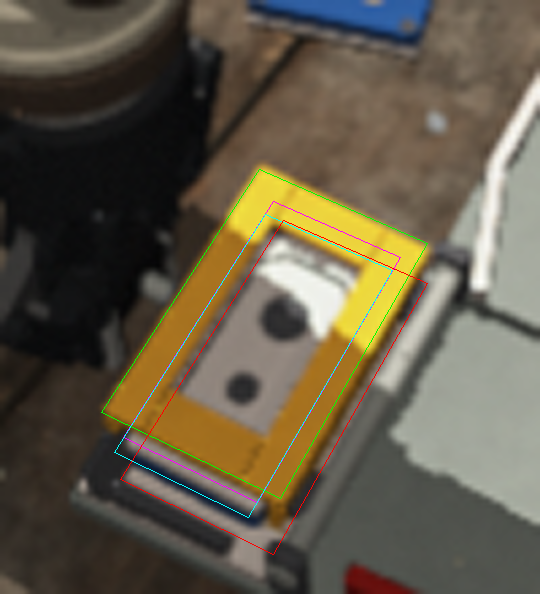

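```bash
python3 - <<'E'
from h import *
c=snap('top','t21.png'); k=8;x0,y0=155,215
im=cv2.resize(c['img'][215:290,155:245],None,fx=k,fy=k,interpolation=cv2.INTER_CUBIC)
def line(P,col): cv2.polylines(im,[np.int32((proj(c,f2w(FP,P))+.5-[x0,y0])*k)],True,col,1)
line([(77,-53,49),(77,55,49),(8,55,49),(8,-53,49)],(0,255,0))
a=.2
for dy in (5,11): line([(68,-52+dy,42),(68,52+dy,42),(16,52+dy,42),(16,-52+dy,42)],(255,0,255) if dy==5 else (255,255,0))
cv2.imwrite('pics/t21c.png',im)
E
```

```text
(no output)
```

View pics/t21c.png

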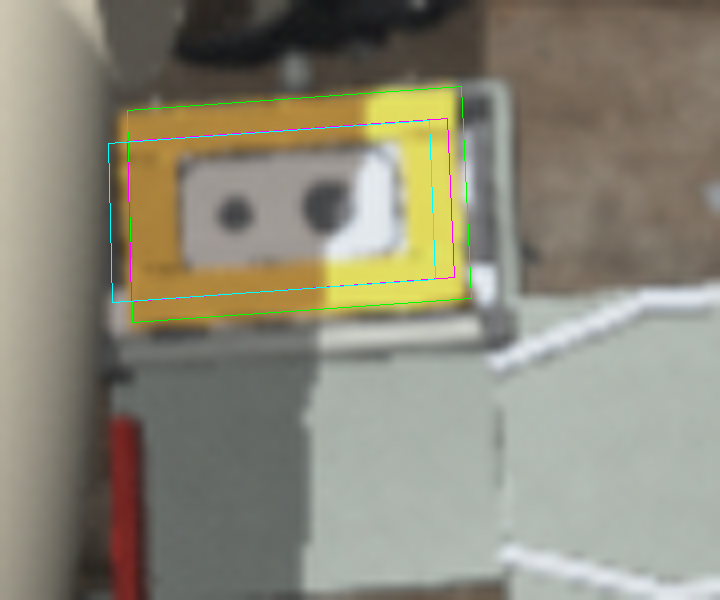

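```bash
python3 - <<'E'
from h import *; import pickle
c=pickle.load(open('pics/a3.142.png.pkl','rb'))
im=cv2.resize(c['img'][305:350,205:265],None,fx=12,fy=12,interpolation=cv2.INTER_CUBIC);cv2.imwrite('pics/z1.png',im)
c=pickle.load(open('pics/w20.png.pkl','rb'))
im=cv2.resize(c['img'][250:370,180:380],None,fx=4,fy=4,interpolation=cv2.INTER_CUBIC);cv2.imwrite('pics/z2.png',im)
E
```

```text
(no output)
```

View pics/z1.png

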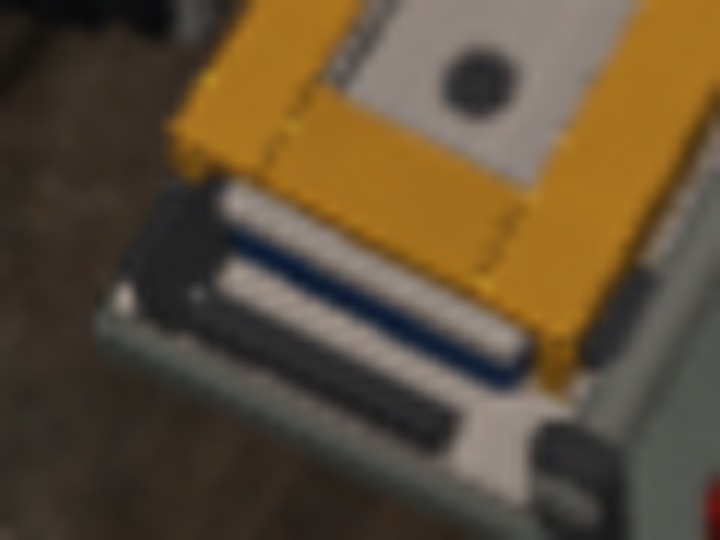

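View pics/z2.png

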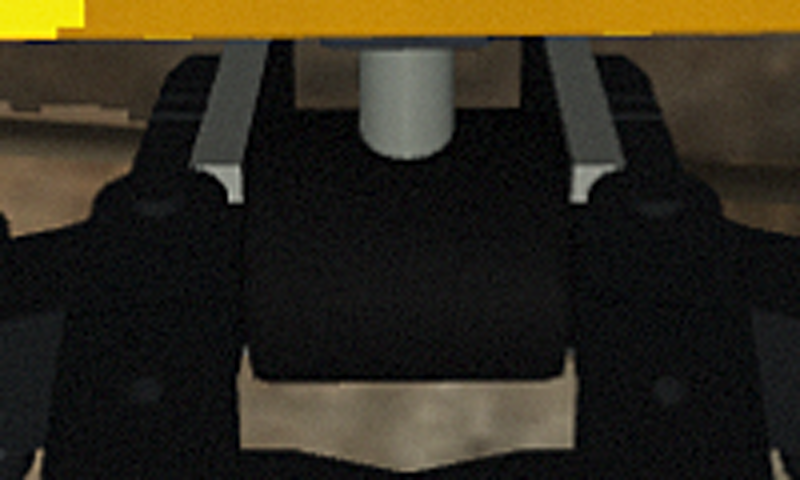

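{"method": "carry_out", "body": {"plan": [[[0,0.001,0,0,0,2,0],[0,0.002,0,0,0,4,0],[0,0.003,0,0,0,6,0],[0,0.004,0,0,0,8,0],[0,0.005,0,0,0,10,0],[0,0.006,0,0,0,12,0],[0,0.006,0,0,0,12,0]]]}}

```text
time_s: 18.3
tool_pos: [0.6495, -0.0341, 0.0062]
tool_rot: [-0.097, -0.038, 0.995, -0.001]
force: [9.9, 5.2, -8.0]
gripper_width: 0.0285
```

```bash
python3 a.py 3.143 0.01|head -1; python3 - <<'E'
from h import *; import pickle
c=snap('wrist','w22.png')
c=pickle.load(open('pics/a3.143.png.pkl','rb'))
im=cv2.resize(c['img'][240:350,200:300],None,fx=5.4,fy=5.4,interpolation=cv2.INTER_CUBIC);cv2.imwrite('pics/z3.png',im)
E
```

```text
t 18.3 fix [103.1   2.3   6.2] F [ 9.9  5.2 -8. ] M [ 0.82 -2.63 -1.62] w 0.0285
```

View pics/z3.png

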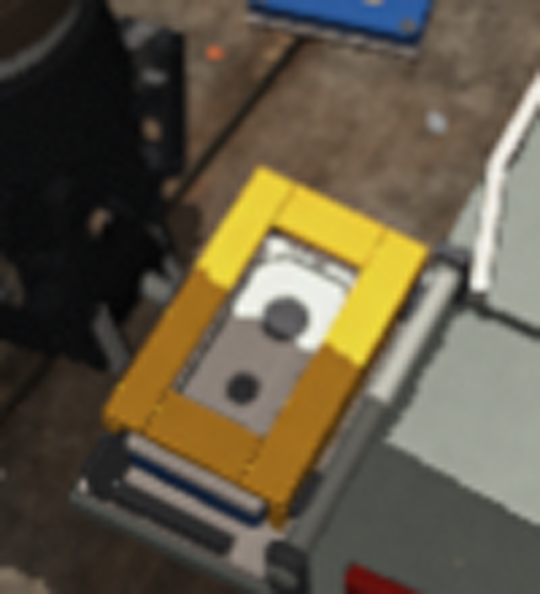

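View pics/w22.png

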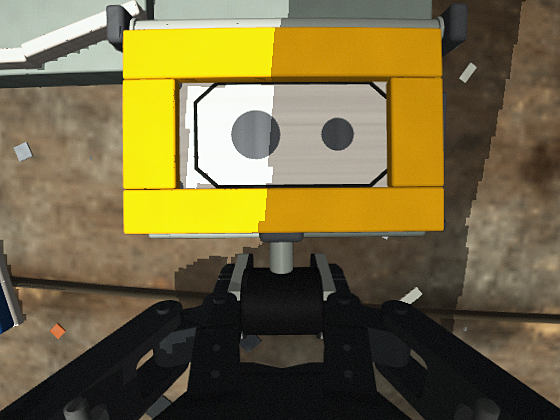

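```bash
python3 - <<'E'
from h import *; import pickle
cs=pickle.load(open('pics/a3.143.png.pkl','rb')); cw=pickle.load(open('pics/w22.png.pkl','rb'))
S=lambda u,v:np.array([u/5.4+199.6,v/5.4+239.6])
for n,w,s in [('o-',(123,233),S(262,168)),('o+',(443,230),S(105,410)),('h-',(123,30),S(428,245)),('h+',(440,25),S(278,500))]:
    r=least_squares(lambda P:np.r_[proj(cw,P)[0]-w,proj(cs,P)[0]-s],[.6,-.03,.05]); print(n,fix(r.x).round(1),r.fun.round(1))
def f(p):
    a,t,dy,dx=p; c,s=np.cos(a),np.sin(a)
    # top plane height above hinge h=t mm
    out=[]
    for (r,y),w,sc in [((77,-53),(123,233),S(262,168)),((77,55),(443,230),S(105,410)),((8,-53),(123,30),S(428,245)),((8,55),(440,25),S(278,500))]:
        P=f2w(FP,(r*c-t*s+dx,y+dy,32.5+r*s+t*c)); out+=list((proj(cw,P)[0]-w)/2)+list(proj(cs,P)[0]-sc)
    return np.array(out)
r=least_squares(f,[0,15,0,0]); print(r.x,r.fun.round(1))
E
```

```text
o- [ 79.4 -61.3  40.5] [ 0.2  0.   0.6 -1.1]
o+ [76.1 56.6 55.9] [-0.1 -0.2 -1.2 -0.5]
h- [  7.1 -53.2  49.6] [ 0.1  0.   0.3 -0.5]
h+ [ 6.3 55.4 50.9] [ 0.1  0.2  1.  -0.2]
[ 0.09490887 17.74904591  0.59610691  0.74840933] [ 0.5 -0.8 -0.5 -1.6 -0.3 -0.3 -0.8 -1.2  0.3 -0.9  0.1 -0.5  0.3  1.2
  0.6 -0.3]
```

```bash
python3 - <<'E'
from h import *; import pickle
for f in ('w20','w22'):
    c=pickle.load(open('pics/%s.png.pkl'%f,'rb'))
    for a in (0,.1,.2):
        co,s=np.cos(a),np.sin(a);t=17.5
        print(f,a,[tuple(proj(c,f2w(FP,(r*co-t*s,y,32.5+r*s+t*co)))[0].round(0)) for r,y in [(77,-53),(77,55),(8,-53),(8,55)]])
E
```

```text
w20 0 [(np.float64(128.0), np.float64(250.0)), (np.float64(435.0), np.float64(249.0)), (np.float64(93.0), np.float64(31.0)), (np.float64(468.0), np.float64(30.0))]
w20 0.1 [(np.float64(117.0), np.float64(255.0)), (np.float64(447.0), np.float64(253.0)), (np.float64(91.0), np.float64(24.0)), (np.float64(470.0), np.float64(23.0))]
w20 0.2 [(np.float64(103.0), np.float64(257.0)), (np.float64(461.0), np.float64(255.0)), (np.float64(89.0), np.float64(16.0)), (np.float64(472.0), np.float64(15.0))]
w22 0 [(np.float64(133.0), np.float64(231.0)), (np.float64(430.0), np.float64(229.0)), (np.float64(123.0), np.float64(32.0)), (np.float64(438.0), np.float64(31.0))]
w22 0.1 [(np.float64(122.0), np.float64(229.0)), (np.float64(441.0), np.float64(227.0)), (np.float64(122.0), np.float64(26.0)), (np.float64(439.0), np.float64(25.0))]
w22 0.2 [(np.float64(110.0), np.float64(224.0)), (np.float64(453.0), np.float64(222.0)), (np.float64(121.0), np.float64(20.0)), (np.float64(440.0), np.float64(19.0))]
```

{"method": "carry_out", "body": {"plan": [[[0,0.001,0,0,0,2,0],[0,0.002,0,0,0,4,0],[0,0.003,0,0,0,6,0],[0,0.004,0,0,0,8,0],[0,0.005,0,0,0,10,0],[0,0.005,0,0,0,10,0]]]}}

```text
time_s: 19.15
tool_pos: [0.6481, -0.0342, 0.0059]
tool_rot: [-0.18, -0.038, 0.983, -0.004]
force: [12.5, 4.1, -6.0]
gripper_width: 0.0279
```

```bash
python3 a.py 3.144 0.01|head -1; python3 - <<'E'
from h import *; import pickle
c=snap('wrist','w23.png')
for a in (0,.1,.2):
        co,s=np.cos(a),np.sin(a);t=17.5
        print(a,[tuple(int(v) for v in proj(c,f2w(FP,(r*co-t*s,y,32.5+r*s+t*co)))[0].round(0)) for r,y in [(77,-53),(77,55),(8,-53),(8,55)]])
E
```

```text
t 19.15 fix [101.7   2.3   5.9] F [12.5  4.1 -6. ] M [ 0.7  -3.3  -0.54] w 0.0279
0 [(138, 214), (425, 213), (143, 38), (418, 38)]
0.1 [(128, 208), (435, 206), (143, 33), (419, 33)]
0.2 [(118, 197), (445, 196), (142, 28), (419, 27)]
```

View pics/w23.png

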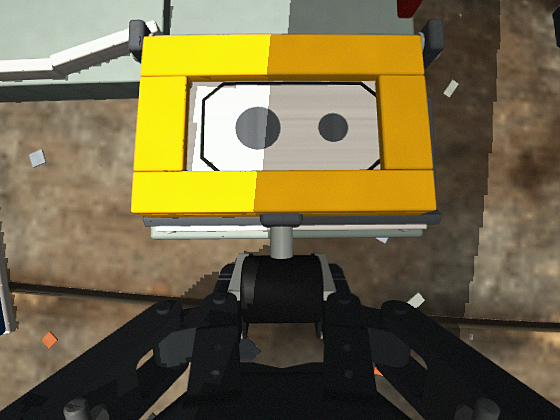

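{"method": "carry_out", "body": {"plan": [[[0,0.001,0,-0.003,0,0,0],[0,0.002,0,-0.006,0,0,0],[0,0.003,0,-0.008,0,0,0],[0,0.003,0,-0.008,0,0,0]]]}}

```text
time_s: 19.75
tool_pos: [0.6483, -0.0342, 0.0145]
tool_rot: [-0.179, -0.037, 0.983, -0.004]
force: [-0.7, 3.7, -7.5]
gripper_width: 0.0281
```

```bash
cat > b.py <<'E'
from h import *; import sys
s=arm.observe(); print('t',round(s['time_s'],2),'fix',fix(s['tool_pos']).round(1),'F',s['force'].round(1),'M',s['ft_torque'].round(2),'w',round(s['gripper_width'],4))
c=snap('wrist',sys.argv[1]+'.png')
for a in (0,.1,.2):
        co,s=np.cos(a),np.sin(a);t=17.5
        print(a,[tuple(int(v) for v in proj(c,f2w(FP,(r*co-t*s,y,32.5+r*s+t*co)))[0].round(0)) for r,y in [(77,-53),(77,55),(8,-53),(8,55)]])
E
python3 b.py w24
```

```text
t 19.75 fix [102.    2.3  14.5] F [-0.7  3.7 -7.5] M [ 0.84 -1.59 -0.97] w 0.0281
0 [(147, 215), (416, 213), (151, 50), (409, 49)]
0.1 [(139, 208), (424, 207), (151, 45), (410, 44)]
0.2 [(130, 199), (433, 198), (151, 40), (410, 39)]
```

View pics/w24.png

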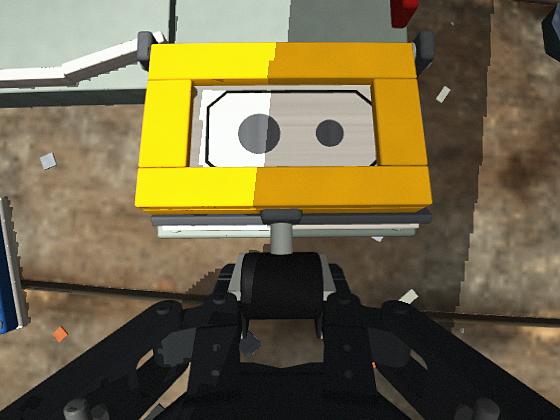

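```bash
python3 - <<'E'
from h import *; import pickle
s=arm.observe(); R=rot(s['tool_rot']); c=pickle.load(open('pics/w24.png.pkl','rb'))
for dx in (-6,0,6):
  for d in (16,20,25,30,35,40):
    L=[proj(c,s['tool_pos']+R.apply(np.array([dx,y,-d])/1000))[0] for y in (-15,15)]
    print(dx,d,np.mean(L,0).round(0),abs(L[0][0]-L[1][0]).round(1), fix(s['tool_pos']+R.apply(np.array([dx,0,-d])/1000)).round(1))
E
```

```text
-6 16 [284. 294.] 64.4 [113.2   2.2  27.4]
-6 20 [284. 299.] 66.1 [114.6   2.2  31.1]
-6 25 [285. 305.] 68.3 [116.4   2.1  35.8]
-6 30 [285. 312.] 70.7 [118.2   2.1  40.5]
-6 35 [285. 319.] 73.3 [119.9   2.1  45.1]
-6 40 [285. 327.] 76.1 [121.7   2.   49.8]
0 16 [284. 282.] 65.2 [107.6   2.2  29.5]
0 20 [284. 287.] 67.0 [109.    2.2  33.2]
0 25 [285. 293.] 69.3 [110.8   2.1  37.9]
0 30 [285. 300.] 71.8 [112.5   2.1  42.6]
0 35 [285. 307.] 74.4 [114.3   2.1  47.3]
0 40 [285. 314.] 77.3 [116.1   2.   51.9]
6 16 [284. 271.] 66.1 [102.    2.2  31.6]
6 20 [284. 275.] 67.9 [103.4   2.2  35.3]
6 25 [285. 281.] 70.3 [105.2   2.2  40. ]
6 30 [285. 287.] 72.8 [106.9   2.1  44.7]
6 35 [285. 294.] 75.6 [108.7   2.1  49.4]
6 40 [285. 301.] 78.6 [110.5   2.1  54.1]
```

```bash
python3 - <<'E'
import cv2
for f in ('w24','w11'):
  im=cv2.imread('pics/%s.png'%f)[230:350,190:390]; cv2.imwrite('pics/%sz.png'%f,cv2.resize(im,None,fx=4,fy=4,interpolation=cv2.INTER_CUBIC))
E
```

```text
(no output)
```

View pics/w24z.png

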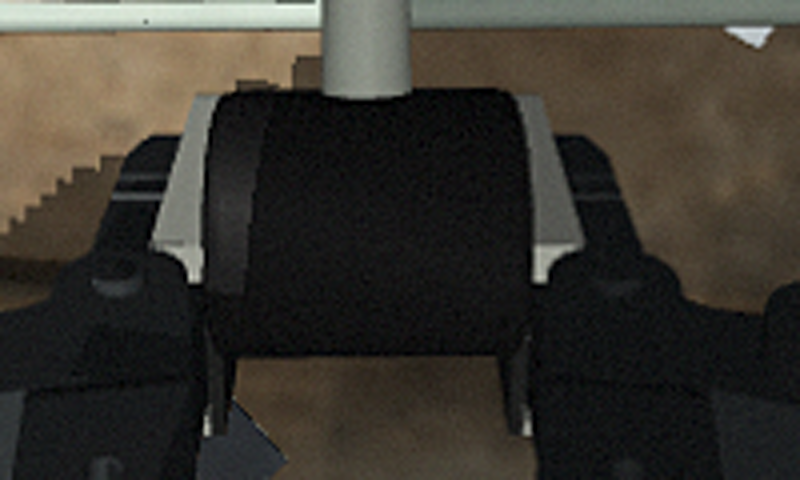

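{"method": "carry_out", "body": {"plan": [[[0,-0.001,0,0.003,0,0,0],[0,-0.002,0,0.006,0,0,0]]]}}

```text
time_s: 20.05
tool_pos: [0.6489, -0.0341, 0.0084]
tool_rot: [-0.178, -0.037, 0.983, -0.004]
force: [5.2, 4.7, -3.6]
gripper_width: 0.0284
```

```bash
python3 b.py w25; python3 -c "
import cv2
im=cv2.imread('pics/w25.png')[20:340,100:460]; cv2.imwrite('pics/w25z.png',cv2.resize(im,None,fx=2.2,fy=1.85,interpolation=cv2.INTER_CUBIC))"
```

```text
t 20.05 fix [102.5   2.3   8.4] F [ 5.2  4.7 -3.6] M [ 0.77 -1.57 -1.  ] w 0.0284
0 [(140, 213), (422, 212), (145, 40), (416, 39)]
0.1 [(131, 206), (432, 205), (145, 35), (416, 34)]
0.2 [(121, 196), (442, 195), (144, 29), (416, 29)]
```

View pics/w25z.png

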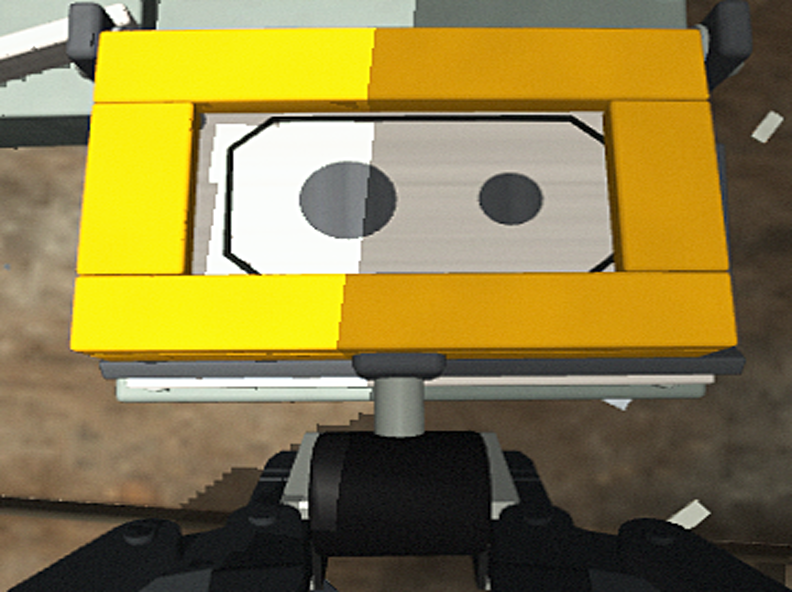

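{"method": "carry_out", "body": {"plan": [[[0,-0.001,0,0.002,0,0,0],[0,-0.001,0,0.0035,0,0,0],[0,-0.002,0,0.005,0,0,0]]]}}

```text
time_s: 20.48
tool_pos: [0.6491, -0.0341, 0.0033]
tool_rot: [-0.178, -0.037, 0.983, -0.004]
force: [0.1, 3.2, 0.8]
gripper_width: 0.0285
```

```bash
python3 b.py w26; python3 -c "
import cv2
im=cv2.imread('pics/w26.png')[20:340,100:460]; cv2.imwrite('pics/w26z.png',cv2.resize(im,None,fx=2.2,fy=1.85,interpolation=cv2.INTER_CUBIC))"
```

```text
t 20.48 fix [102.7   2.3   3.3] F [0.1 3.2 0.8] M [ 0.51 -0.12 -1.03] w 0.0285
0 [(134, 212), (429, 210), (140, 32), (421, 31)]
0.1 [(124, 205), (439, 203), (139, 26), (422, 26)]
0.2 [(113, 194), (450, 193), (139, 21), (422, 20)]
```

View pics/w26z.png

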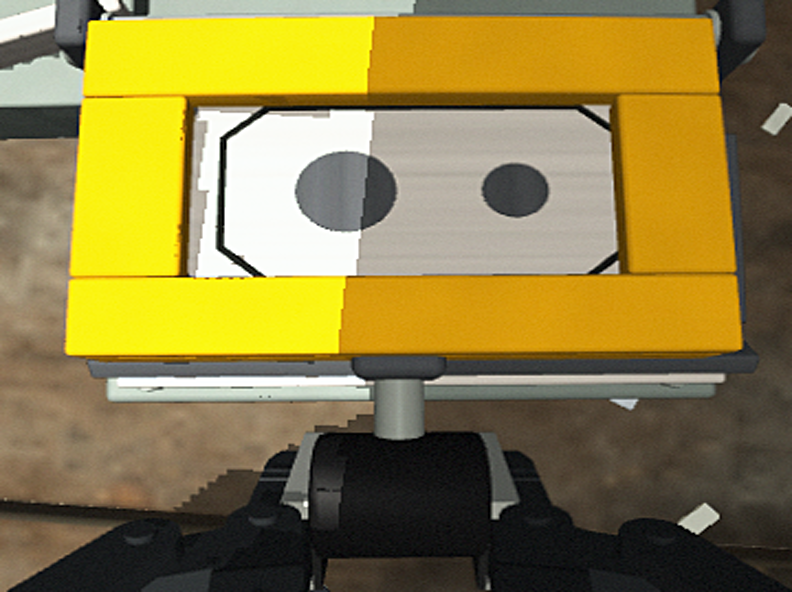

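{"method": "carry_out", "body": {"plan": [[[0,-0.0005,0,0.0015,0,0,0],[0,-0.001,0,0.003,0,0,0],[0,-0.0015,0,0.004,0,0,0]]]}}

```text
time_s: 20.9
tool_pos: [0.6492, -0.0341, 0.002]
tool_rot: [-0.177, -0.037, 0.983, -0.004]
force: [-3.3, 4.6, 23.4]
gripper_width: 0.0283
```

```bash
python3 b.py w27; python3 -c "
import cv2
im=cv2.imread('pics/w27.png')[0:340,100:460]; cv2.imwrite('pics/w27z.png',cv2.resize(im,None,fx=2.2,fy=1.75,interpolation=cv2.INTER_CUBIC))"
```

```text
t 20.9 fix [102.8   2.3   2. ] F [-3.3  4.6 23.4] M [ 0.55  2.13 -1.01] w 0.0283
0 [(133, 212), (430, 210), (138, 30), (423, 29)]
0.1 [(122, 205), (441, 203), (137, 24), (423, 23)]
0.2 [(111, 194), (452, 192), (137, 18), (424, 18)]
```

View pics/w27z.png

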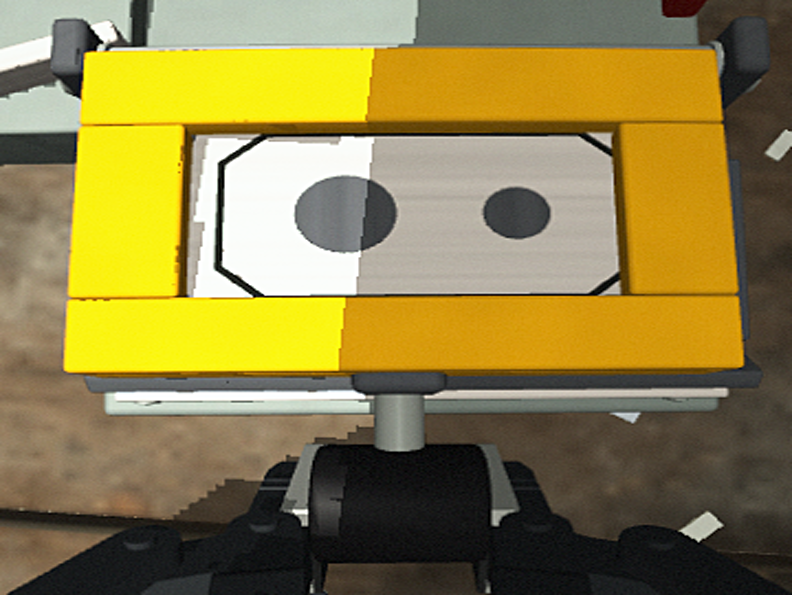

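{"method": "carry_out", "body": {"plan": [[[0.0285,0,0,0.001,0,0,0],[0.029,0,0,0.001,0,0,0],[0.0295,0,0,0,0,0,0],[0.03,0,0,0,0,0,0],[0.031,0,0,0,0,0,0],[0.034,0,0,0,0,0,0],[0.045,0,0,-0.001,0,0,0]]]}}

```text
time_s: 21.82
tool_pos: [0.6495, -0.0345, 0.0025]
tool_rot: [-0.177, -0.037, 0.983, -0.004]
force: [-0.8, -0.4, -0.3]
gripper_width: 0.0449
```

```bash
python3 b.py w28; python3 -c "
import cv2
im=cv2.imread('pics/w28.png')[0:340,100:460]; cv2.imwrite('pics/w28z.png',cv2.resize(im,None,fx=2.2,fy=1.75,interpolation=cv2.INTER_CUBIC))"
```

```text
t 21.82 fix [103.1   1.9   2.5] F [-0.8 -0.4 -0.3] M [ 0.06 -0.37 -0.01] w 0.0449
0 [(134, 211), (431, 209), (140, 30), (423, 29)]
0.1 [(124, 204), (441, 202), (139, 24), (424, 23)]
0.2 [(113, 193), (452, 191), (139, 19), (424, 18)]
```

View pics/w28z.png

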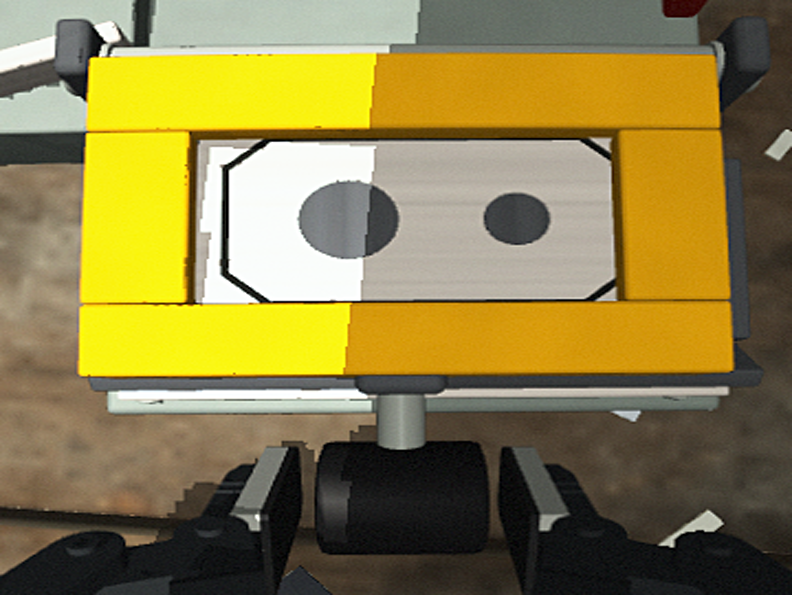

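{"method": "carry_out", "body": {"plan": [[[0.055,0.003,0,-0.01,0,0,0],[0.055,0.011,0,-0.03,0,0,0],[0.055,0.025,0,-0.07,0,0,0],[0.055,0.06,0,-0.12,0,-8,0],[0.055,0.1,0,-0.15,0,-16,0],[0.055,0.15,0,-0.16,0,-20,0],[0.055,0.2,0,-0.16,0,-20,0]]]}}

```text
time_s: 22.75
tool_pos: [0.5168, -0.0456, 0.2255]
tool_rot: [-0.001, -0.038, 0.999, 0.002]
force: [-0.2, -0.5, 1.2]
gripper_width: 0.055
```

```bash
python3 b.py w29; python3 -c "
from h import *
c=snap('scene','s29.png');
cv2.imwrite('pics/s29z.png',cv2.resize(c['img'][240:350,190:300],None,fx=5,fy=5,interpolation=cv2.INTER_CUBIC))"
```

```text
t 22.75 fix [-30.1   1.5 225.5] F [-0.2 -0.5  1.2] M [ 0.03 -0.04 -0.  ] w 0.055
0 [(235, 278), (329, 278), (231, 221), (332, 221)]
0.1 [(234, 280), (330, 279), (231, 220), (332, 219)]
0.2 [(233, 281), (331, 280), (231, 218), (332, 218)]
```

View pics/s29z.png

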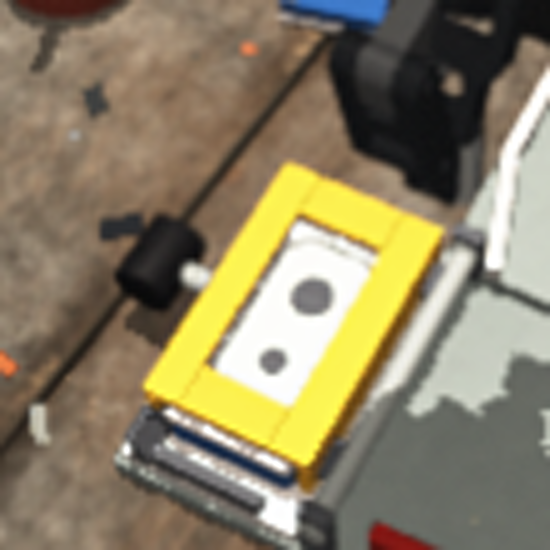

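View pics/w29.png

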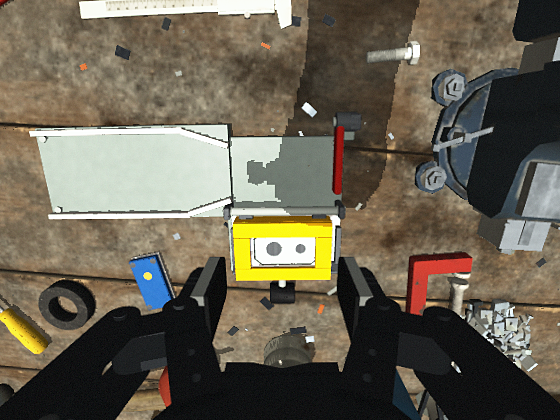

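View pics/s29.png

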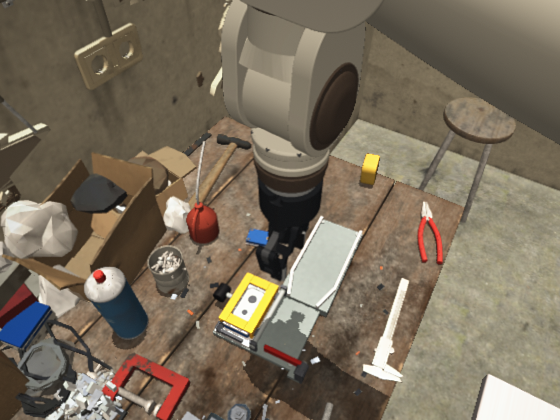

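```bash
python3 - <<'E'
from h import *; import pickle
c=pickle.load(open('pics/w28.png.pkl','rb'))
for uv in [(198,200),(196,290),(222,220),(350,300),(350,138)]: print(uv,fix(unproj(c,(uv[0]/2.2+99.8,uv[1]/1.75-.2),.042)).round(1))
c=pickle.load(open('pics/s29.png.pkl','rb'))
for z in (42,20): print([fix(unproj(c,(u/5+189.6,v/5+239.6),z/1000)).round(1) for u,v in ((165,425),(297,485))])
im=cv2.resize(c['img'][315:345,210:260],None,fx=15,fy=15,interpolation=cv2.INTER_CUBIC)
def line(P,col): cv2.polylines(im,[np.int32((proj(c,f2w(FP,P))+.5-[210,315])*15)],True,col,1)
for dy,col in ((5,(255,0,255)),(11,(255,255,0)),(14,(0,255,0))): line([(68,52+dy,42),(16,52+dy,42),(16,52+dy,20),(68,52+dy,20)],col)
cv2.imwrite('pics/e.png',im)
E
```

```text
(198, 200) [ 38.4 -35.4  42. ]
(196, 290) [ 59.  -35.5  42. ]
(222, 220) [ 43.1 -31.   42. ]
(350, 300) [61.4 -8.2 42. ]
(350, 138) [24.2 -8.2 42. ]
[array([63.5, 63.7, 42. ]), array([ 9.3, 62.2, 42. ])]
[array([71.1, 56. , 20. ]), array([15.1, 54.5, 20. ])]
```

View pics/e.png

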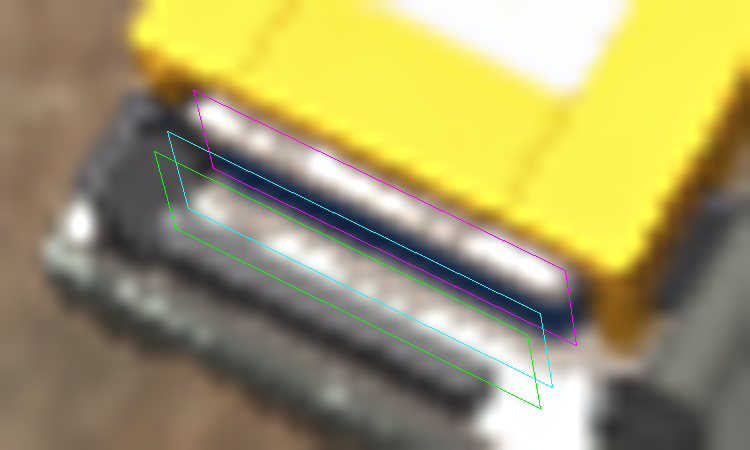

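```bash
python3 -c "
from station import arm
print(arm.hand_in()); print(arm.observe()['time_s'])"
```

```text
the job is handed in; nothing more can be done
None
the job is handed in; nothing more can be done
```

I handed the job in at about 23 s of the 72 s, with the cover turned over in the nest and the leaf closed on it. `hand_in` gives no verdict, so I judged the result only from my own pictures.

**What was done:**
1. I flipped the stop flag down flat.
2. I pushed the large cover along the tray until the push force rose to 24 N against the flag.
3. I gripped the black knob and swung the leaf over in small steps. The cover tipped into the nest on the way.

**What went wrong:** the knob slid in the fingers during the swing. At the nominal end point the leaf was still about 0.1 rad open. I tilted the tool about 20°, lowered the leaf further, and reached a hard stop at 23 N. I let go after that, and I could not tell whether that stop was the leaf or the fingertips on the bench. The leaf may have dropped up to about 0.03 rad on release. I estimate at worst 3.1 rad/s, under the 3.5 rad/s limit, but I did not measure the leaf's speed.

**Last checks:**
- **Leaf:** the wrist picture fits an angle of 0 from fully closed after release. Single-picture estimates before that differed by up to 0.05 rad or so.
- **Cover:** it lies bare face up and flat between the nest walls. Its end face matches the position for y about +5 mm.
- **Earlier disagreement:** one wrist reading had suggested y nearer +11 mm, still inside the allowed range.
- **Seating against the flag:** two pictures put the cover's centre between about +5.5 and +7.5 mm in y. The limit is 9 mm.
- **Robot and bench:** the arm is clear above the fixture and touching nothing. The screw tin and tape measure look untouched in the last scene picture, and the tape roll in the last wrist picture. The oil can was behind the arm, but nothing worked near it.

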